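# Stage two repaired boards with their coolers, solder and flux

### The arm

A 6-joint arm with a two-finger parallel gripper is mounted at the origin on the work surface. World frame = base frame: x ahead of the robot, y to its left, z up, the work surface at z = 0. Lengths are in m, angles in rad, forces in N, time in s.
With the tool pointing down it reaches from about 0.25 to 0.725 m from the base axis. Payload 4 kg.
Tool frame: the origin (TCP) lies at the very end of the fingers, on their centre line; the grasp point (between the pads) lies 19 mm behind it; z points along the fingers, y is the line along which they close (so a half turn about z gives the same grasp; the last joint's range is limited). The gripper opens to 85 mm and grips with 20 to 120 N. Pads are 22 mm wide; open, the fingers measure 114 mm over their backs; the gripper's body (76 mm by 85 mm) begins 54 mm behind the grasp point. The pads swing forward as they close: fully open they stand 13 mm farther back than shut.
Start: joints at [1.195, 0.241, 0.005, 1.335, 0, 1.571], TCP at [0.184, 0.465, 0.205] pointing down, gripper open.
Joint ranges: [-2.72, 2.72], [-1.05, 1.87], [-1.09, 1.28], [-1.99, 2.15], [-1.42, 1.44], [-3.14, 3.14]. Speed limits (rad/s): [2.79, 2.79, 3.14, 3.14, 3.14, 3.14].

### API

Orientations are given as a unit quaternion [x, y, z, w].
In Python, from workcell import bot, vision, workorder, boxes_of gives the robot as it stands.
- The arm moves only by the tool send_rows, never from a script. Its argument "motion" is text: rows parted by semicolons, each of 5 numbers parted by spaces: the closure, from -1 (fully open) to 1 (shut), so that 0 is half open, then the shift along the tool's x, y, z in cm, then the turn about the tool's z in rad. In form: claw x y z twist; .... A call has 1 to 5 rows; each row is the pose to reach, as a shift and turn from the pose commanded when the call began, along the tool's axes at that moment; what a row does not reach only later rows make up. A row lasts 1/10 s, in which the tool goes at most 50 mm and 8.59 degrees, less where a joint would pass 70% of its speed; a pose out of reach is approached as far as the arm can. A call with a gripper value outside its range is refused whole. The fingers move at their own pace and stop on an object; the grip force is fixed at half the most. Time passes only in rows, so rows that repeat a pose let the fingers close. It gives the time, the measured TCP pose, the force, the opening and the grip force at its end, in the units of the state.
- bot.get_obs(): the state, without advancing time (a new reading comes with each control period).
- vision.camera(name): name is "scene" or "top" or "wrist"; returns the picture (480x640x3 uint8, red, green, blue); there is no depth.
- vision.camera_model(name): a dict with "fov_y" (degrees; the focal length in pixels is half the picture's height over the tangent of half this angle, whatever the lens; pixels are square), "cx", "cy" (the principal point, pixels), "world_from_camera" (4x4, takes a point from camera to world coordinates); the wrist camera has in their place "hand_eye" (4x4, takes a point from camera to tool coordinates, whose origin is the TCP and whose axes are the flange's). Camera axes: x right, y down, z forward; pixel columns grow to the right and rows downward; lengths in m; the calibration is good to about 2 mm. A picture is of the moment at which its call begins: read the wrist's pose just before it. camera_model takes no time and is no camera call.
- workorder.job_done(): hands the job in; it is judged then, once.
Trained networks look in the newest picture that a camera, given by its name, has taken for a name from the list of things; names that differ only in an ending like _2 or _b are one class to them, and where a whole thing is asked for, a point or a joint stands for the part that bears it (a point fixed in the world has none). Each returns a list of dicts, best first, with "conf" (0 to 1); they miss things now and then, are a little off and sometimes report something else, mostly with a low value. They report only what shows in the picture. A call takes as long as a camera call.
- boxes_of(camera, target): "rect" ([centre column, centre row, width, height] in pixels, round what is visible of it).
The state is a dict: "clock": time; "joint_pos": joint angles; "joint_vel": joint speeds; "tau": joint torques, N m; "eef_pos": TCP position; "tool_rot": TCP orientation; "ft_force": force on the tool from outside, world axes, zero at the start; "ft_torque": the same for the moment, N m; "grip_width": finger opening in m; "grasp_force": force on a finger pad.
Only numpy, scipy, OpenCV 4.12 (cv2) and the standard library are available. Lean on these libraries where they do the work, as an engineer would, in place of code of your own. Each camera call takes 0.05 s, during which the arm holds its last target. There are 200 camera calls.

### The job

Stage the two repaired boards on the grey mat for the next technician: lay the copper plate on the chip of the green board and the silver heat sink on top of the copper plate, and set the black heat sink on the chip of the blue board, each centred and square with the chip below it. Then stand the orange solder spool midway between the two boards, at the middle of the mat's white line, and the green-lidded flux jar on the same line straight behind the spool (on its far side from the robot), upright, leaving a gap of about 15 mm between the two. Let go of everything, and do not push away or knock over the white bottle with the red cap.

Things in the scene. Friction and masses are not known exactly. Their poses are not given: they have to be found in the camera images.
- copper_mid (a point): Centre (half-way up) of the loose solid copper plate, 36 x 36 mm and 10 mm thick, about 110 g. It lies flat; its z axis points up and its x and y axes run parallel to its sides.
- silver_mid (a point): Centre (half-way up) of the loose silver aluminium heat sink, 40 x 40 mm and 26 mm high with nine upright fins, flat underside; about 70 g. It lies flat; its z axis points up and its x and y axes run parallel to its sides. Any of its four sides can be gripped.
- black_mid (a point): Centre (half-way up) of the loose black heat sink, 36 x 36 mm and 18 mm high with seven upright fins, flat underside; about 50 g. It lies flat; its z axis points up and its x and y axes run parallel to its sides. Any of its four sides can be gripped.
- spool_mid (a point): Centre (half-way up) of the loose solder spool: an upright cylinder of 50 mm diameter and 46 mm height with orange flanges and bright solder between; about 250 g. z points up.
- jar_mid (a point): Centre (half-way up) of the loose flux jar: a white upright cylinder with a green lid, 44 mm diameter and 50 mm high; about 90 g. z points up.
- green_chip (a point): Centre of the top face of the black 38 x 38 mm chip in the middle of the green circuit board. The board (100 mm along x, 90 mm along y) is fixed on the mat, on its left or right half; the chip's top is 17 mm above the table and 4 mm above the board; only low parts (up to 7 mm) stand at the board's corners, 42 mm along x and 36 mm along y from the chip's centre. x and y run parallel to the chip's sides, z up.
- blue_chip (a point): Centre of the top face of the same kind of black 38 x 38 mm chip in the middle of the blue circuit board, fixed on the other half of the mat; sizes, heights and axes as for the green board.
- mat_centre (a point): Middle of the top face of the fixed grey mat (220 mm along x, 360 mm along y, top 3 mm above the table), which is also the midpoint between the two boards' centres, 115 mm from each. Its x axis points along the white centre line, away from the robot (towards the far edge), its y axis to the left, z up. The near edge bears a yellow line.
- bottle_mid (a point): Centre (half-way up) of the loose white bottle with a red cap, 40 mm diameter and 95 mm high, standing among the things to be moved. It is not part of the job: do not push it more than 30 mm or tip it.

How it is judged:
By the outcome, as a careful person would: the job done as asked, in the order asked, and still so for the second after the job is handed in, with the robot touching nothing.
It also fails if it takes over 122 s, if anything falls off the work surface, if the arm or the gripper's body presses on something with over 40 N, if the wrist force passes 120 N, or if a joint passes its speed limit or range.

## Working session

There is one attempt and no reset: what is moved stays moved. The work goes in short steps, Python scripts to look and compute and a tool call to move; the robot and the scene stay as the last step left them, time stands still between calls to the robot, and variables do not carry over. Pictures are saved under pics/ and viewed, at most 14 in all, crops included, and the job is handed in when it is done.

Besides the shell and the picture viewer there is one more tool, called after "Request:" in YAML: its name, and indented under it one key for each argument. send_rows: Moves the arm, as the interface text tells. Its arguments: {"type":"object","properties":{"motion":{"type":"string"}},"required":["motion"]}

```bash
mkdir -p pics; ls; cat > h.py <<'E'
import numpy as np, cv2
from scipy.spatial.transform import Rotation as R
from workcell import bot, vision, workorder, boxes_of
def take(c,name=None):
    o=bot.get_obs(); im=vision.camera(c)
    if name: cv2.imwrite('pics/'+name,im[:,:,::-1])
    return o,im
def T(c,o=None):
    m=vision.camera_model(c)
    if c!='wrist': return m,np.array(m['world_from_camera'])
    W=np.eye(4);W[:3,:3]=R.from_quat(o['tool_rot']).as_matrix();W[:3,3]=o['eef_pos']
    return m,W@np.array(m['hand_eye'])
def ground(c,u,v,z,o=None):
    m,W=T(c,o); f=240/np.tan(np.radians(m['fov_y'])/2)
    d=W[:3,:3]@np.array([(u-m['cx'])/f,(v-m['cy'])/f,1.]); p=W[:3,3]
    return (p+d*(z-p[2])/d[2])[:2]
E
python3 - <<'E'
from h import *
o,_=take('top','t0.png'); print({k:np.round(v,3) for k,v in o.items()})
for c in ('top','wrist'): print(vision.camera_model(c))
H=dict(copper_mid=.01,silver_mid=.026,black_mid=.018,spool_mid=.046,jar_mid=.05,green_chip=.017,blue_chip=.017,bottle_mid=.095,mat_centre=.003)
for n,h in H.items():
    for b in boxes_of('top',n)[:2]:
        r=b['rect']; print(n,round(b['conf'],2),np.round(r,1),np.round(ground('top',r[0],r[1],h),4))
E
```

```text
pics
{'clock': np.float64(0.0), 'joint_pos': array([1.195, 0.241, 0.004, 1.335, 0.   , 1.571]), 'joint_vel': array([ 0.002, -0.   , -0.001, -0.001,  0.002,  0.001]), 'tau': array([-1.0000e-03, -3.7232e+01,  2.5241e+01,  1.7000e-02, -0.0000e+00,
       -0.0000e+00]), 'eef_pos': array([0.183, 0.464, 0.204]), 'tool_rot': array([ 0.187,  0.982, -0.001, -0.   ]), 'ft_force': array([-0.056,  0.458,  0.308]), 'ft_torque': array([-0.011, -0.026,  0.037]), 'grasp_force': np.float64(0.0), 'grip_width': np.float64(0.085)}
{'fov_y': 57.9331633370491, 'cx': 317.7890311830993, 'cy': 232.28936874175602, 'world_from_camera': array([[-1.01249658e-02, -9.98868243e-01,  4.64727749e-02,
         4.53293981e-01],
       [-9.99850441e-01,  9.46138277e-03, -1.44767932e-02,
         8.12405202e-04],
       [ 1.40207123e-02, -4.66124015e-02, -9.98814649e-01,
         8.55169346e-01],
       [ 0.00000000e+00,  0.00000000e+00,  0.00000000e+00,
         1.00000000e+00]])}
{'fov_y': 59.5849645353249, 'cx': 322.0927515858666, 'cy': 230.57499093476525, 'hand_eye': array([[-2.76539806e-04, -9.63359437e-01, -2.68213
[... 235 characters left out ...]
000000e+00,  0.00000000e+00,
         1.00000000e+00]])}
copper_mid 0.85 [127.7 233.1  21.5  24.4] [0.4945 0.3573]
copper_mid 0.41 [169.1 276.5  35.3  24.6] [0.4098 0.2769]
silver_mid 0.69 [163.9 187.5  33.9  29.4] [0.5805 0.2825]
black_mid 0.81 [464.  288.6  29.7  21.7] [ 0.3807 -0.2925]
spool_mid 0.93 [513.6 242.8  38.3  27.3] [ 0.4677 -0.3785]
jar_mid 0.83 [169.6 275.6  29.4  23.5] [0.4135 0.2629]
green_chip 0.84 [369.8 164.9  47.9  53.7] [ 0.6231 -0.1142]
blue_chip 0.56 [254.8 170.6  43.   50.6] [0.6135 0.1099]
bottle_mid 0.88 [456.6 181.4  26.2  24.4] [ 0.5767 -0.2573]
mat_centre 0.81 [312.6 169.5 193.9 125.6] [ 0.6175 -0.0025]
mat_centre 0.68 [369.5 164.9  48.4  48.7] [ 0.6259 -0.1156]
```

View pics/t0.png

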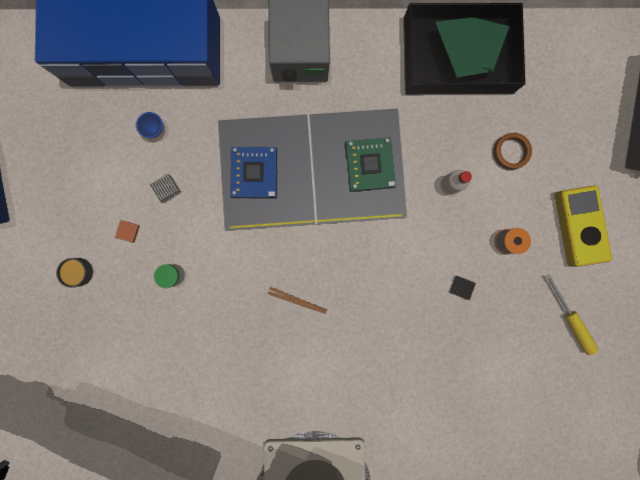

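The top view shows, left of the mat, the copper plate (127,231), silver sink (164,188) and jar (167,276). On the right are the black sink (462,288), spool (516,241) and bottle (459,181). The blue chip is at (254,172) and the green chip at (371,164). I'll move over to the left group for a wrist look.

Request:
send_rows:
  motion: "-1 -16 -0.8 0 0; -1 -16 -0.8 0 0; -1 -16 -0.8 0 0; -1 -16 -0.8 0 0; -1 -16 -0.8 0 0"

```text
clock: 1.0
eef_pos: [0.3309, 0.3981, 0.2047]
tool_rot: [0.189, 0.982, -0.0, -0.0]
ft_force: [-0.0, 0.0, 0.2]
grip_width: 0.0851
grasp_force: 0.0
```

Request:
send_rows:
  motion: "-1 -16.5 -0.8 0 0; -1 -16.5 -0.8 0 0; -1 -16.5 -0.8 0 0; -1 -16.5 -0.8 0 0; -1 -16.5 -0.8 0 0"

```text
clock: 1.5
eef_pos: [0.4805, 0.3308, 0.2043]
tool_rot: [0.188, 0.982, -0.0, -0.0]
ft_force: [-1.2, 0.2, 0.5]
grip_width: 0.0855
grasp_force: 0.0
```

```bash
cat >> h.py <<'E'
H=dict(copper_mid=.01,silver_mid=.026,black_mid=.018,spool_mid=.046,jar_mid=.05,green_chip=.017,blue_chip=.017,bottle_mid=.095,mat_centre=.003)
def see(names,c='wrist',name=None):
    o,im=take(c,name); print('t',o['clock'],'tcp',np.round(o['eef_pos'],4),'yaw',round(yaw(o),2),'q',np.round(o['joint_pos'],2))
    for n in names:
        for b in boxes_of(c,n)[:2]:
            r=b['rect']; print(n,round(b['conf'],2),np.round(r,1),np.round(ground(c,r[0],r[1],H[n],o),4))
    return o,im
def yaw(o):
    y=R.from_quat(o['tool_rot']).as_matrix()[:,1]; return np.degrees(np.arctan2(y[1],y[0]))
def plan(x,y,z,yw=None):
    "shift in tool axes (cm) and twist (rad) to TCP x,y,z, tool-y heading yw deg (mod 180)"
    o=bot.get_obs(); M=R.from_quat(o['tool_rot']).as_matrix()
    s=M.T@(np.array([x,y,z])-o['eef_pos'])*100
    d=0 if yw is None else (yw-yaw(o)+90)%180-90
    print('plan',np.round(s,2),'twist',round(-np.radians(d),3),'rows',int(np.ceil(max(np.linalg.norm(s)/5,abs(d)/8.59))))
E
python3 - <<'E'
from h import *
see(['copper_mid','silver_mid','jar_mid'],name='w1.png')
E
```

```text
t 1.5 tcp [0.4805 0.3308 0.2043] yaw 68.37 q [0.6  0.41 0.24 1.4  0.   0.98]
copper_mid 0.74 [360.9 198.7  43.3  45.3] [0.497  0.3607]
silver_mid 0.72 [316.9 313.8  59.1  63.8] [0.5787 0.2863]
jar_mid 0.61 [223.2 152.4  67.7  57.6] [0.4159 0.2749]
```

View pics/w1.png

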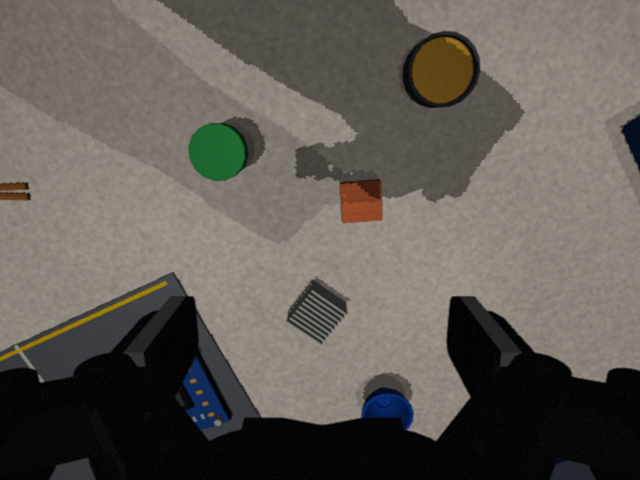

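The copper plate is at (361,200), nearly square with the image. The silver sink (317,313) is turned about 40°, and the jar is at (218,152). I'll move so the copper plate sits directly under the camera (row ~114).

Request:
send_rows:
  motion: "-1 -7.2 3.3 8 0; -1 -7.2 3.3 8 0; -1 -7.2 3.3 8 0; -1 -7.2 3.3 8 0; -1 -7.2 3.3 8 0"

```text
clock: 2.2
eef_pos: [0.5579, 0.3362, 0.126]
tool_rot: [0.186, 0.983, 0.0, -0.0]
ft_force: [-0.0, -0.4, 0.1]
grip_width: 0.0856
grasp_force: 0.0
```

```bash
cat >> h.py <<'E'
def rectfit(o,im,mask,z,c='wrist',near=None):
    "min-area rectangles of mask blobs mapped to plane z: centre, sizes mm, side heading mod 90"
    n,L,S,C=cv2.connectedComponentsWithStats(mask.astype(np.uint8))
    for i in sorted(range(1,n),key=lambda i:-S[i,4])[:2]:
        ct,_=cv2.findContours((L==i).astype(np.uint8),cv2.RETR_EXTERNAL,cv2.CHAIN_APPROX_NONE)
        P=np.array([ground(c,u,v,z,o) for u,v in ct[0][:,0]])*1000
        (x,y),(w,h),a=cv2.minAreaRect(P.astype(np.float32))
        print('rect c',round(x/1000,4),round(y/1000,4),'size',round(w,1),round(h,1),'ang',round(a%90,1),'px',C[i].round(),S[i,4])
E
python3 - <<'E'
from h import *
o,im=see(['copper_mid'],name='w2.png')
h=cv2.cvtColor(im,cv2.COLOR_RGB2HSV); print(h[110,320],h[105:120:5,300:340:10].reshape(-1,3)[:4])
m=((h[:,:,0]<14)|(h[:,:,0]>174))&(h[:,:,1]>120)&(h[:,:,2]>40); m[250:]=0
rectfit(o,im,m,.01)
E
```

```text
t 2.2 tcp [0.5579 0.3362 0.126 ] yaw 68.56 q [0.54 0.58 0.32 1.3  0.   0.92]
copper_mid 0.91 [325.  117.8  57.7  62.7] [0.4979 0.3616]
[  8 183  92] [[ 10 185 161]
 [  9 189 123]
 [  9 179  91]
 [  8 190  86]]
rect c 0.4995 0.3599 size 35.6 35.6 ang 72.9 px [323. 121.] 3008
```

View pics/w2.png

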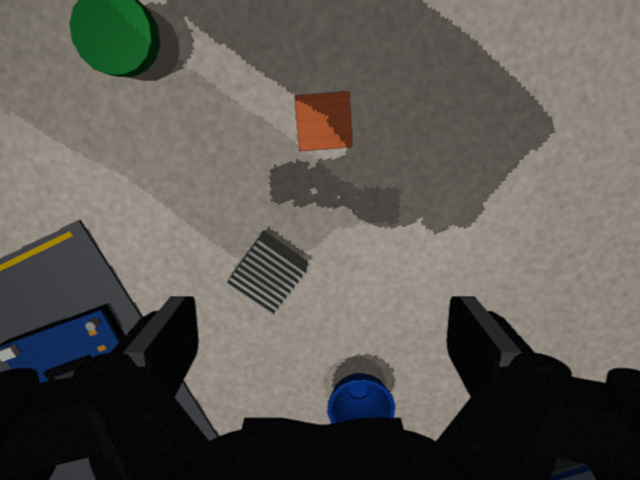

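Request:
send_rows:
  motion: "-1 6.3 0.1 3 -0.076; -1 6.3 0.1 6 -0.076; -1 6.3 0.1 9 -0.076; -1 6.3 0.1 9 -0.076; -1 6.3 0.1 9 -0.076"

```text
clock: 2.8
eef_pos: [0.501, 0.3599, 0.0368]
tool_rot: [0.149, 0.989, 0.001, 0.001]
ft_force: [1.4, 0.2, -0.1]
grip_width: 0.0857
grasp_force: 0.0
```

```bash
python3 - <<'E'
from h import *
o,im=see(['copper_mid'],name='w3.png')
plan(.4995,.3599,.002,72.9)
E
```

```text
t 2.8 tcp [0.501  0.3599 0.0368] yaw 72.86 q [ 0.62  0.58  0.07  1.06 -0.    0.92]
copper_mid 0.65 [322.3 249.2  79.2  77.9] [0.4977 0.3608]
plan [ 0.31 -0.17  3.6 ] twist -0.002 rows 1
```

View pics/w3.png

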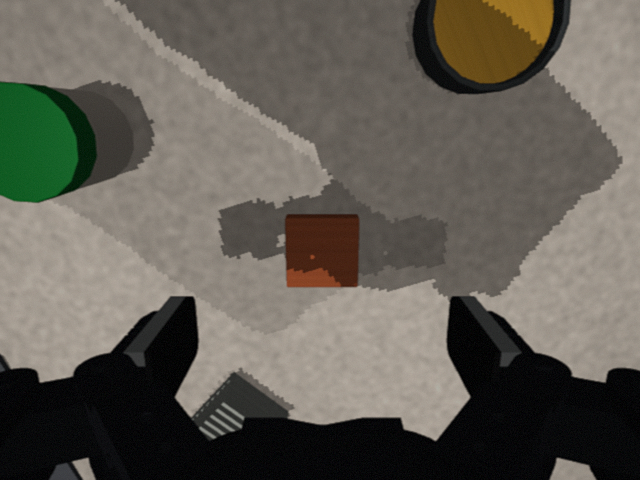

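The plate is centred and square between the open fingers (322,250). I'll descend and grip.

Request:
send_rows:
  motion: "-1 0.2 0 2 0; -1 0.2 0 3.4 0; -1 0.2 0 3.4 0; 1 0.2 0 3.4 0; 1 0.2 0 3.4 0"

```text
clock: 3.4
eef_pos: [0.4998, 0.3602, 0.0019]
tool_rot: [0.149, 0.989, 0.001, 0.001]
ft_force: [1.0, -1.3, -0.3]
grip_width: 0.059
grasp_force: 0.0
```

Request:
send_rows:
  motion: "1 0 0 0 0; 1 0 0 0 0; 1 0 0 0 0; 1 0 0 0 0; 1 0 0 0 0"

```text
clock: 3.9
eef_pos: [0.4989, 0.3599, 0.001]
tool_rot: [0.149, 0.989, 0.0, 0.0]
ft_force: [0.5, 0.5, 1.1]
grip_width: -0.0
grasp_force: 0.0
```

Request:
send_rows:
  motion: "1 0 0 0 0; 1 0 0 -3 0; 1 0 0 -6 0; 1 0 0 -10 0; 1 0 0 -15 0"

```text
clock: 4.4
eef_pos: [0.4976, 0.3589, 0.1504]
tool_rot: [0.149, 0.989, -0.002, -0.002]
ft_force: [0.9, 0.8, 0.1]
grip_width: 0.0003
grasp_force: 0.0
```

```bash
python3 - <<'E'
from h import *
o,im=see(['copper_mid'],name='w4.png')
print(o['grip_width'],o['grasp_force'])
plan(.615,-.04,.2,72.9)
E
```

```text
t 4.4 tcp [0.4976 0.3589 0.1504] yaw 72.83 q [0.62 0.5  0.24 1.32 0.   0.92]
copper_mid 0.91 [325.9 207.1  50.2  53.3] [0.498  0.3609]
0.0002953297414878949 0.0
plan [-22.64 -35.12  -4.26] twist -0.001 rows 9
```

View pics/w4.png

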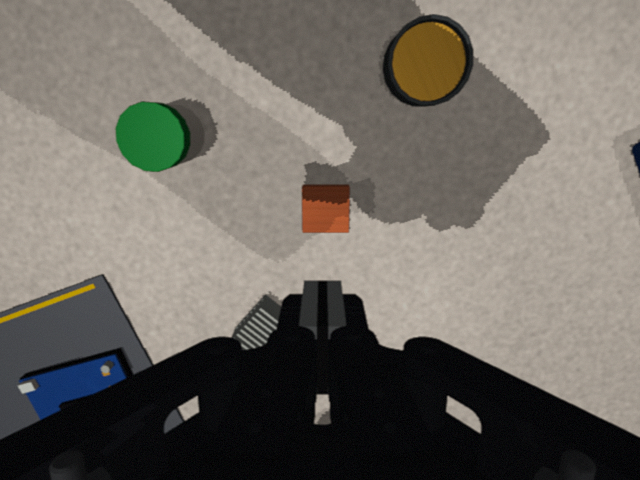

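The fingers shut on nothing: grip width is 0, and the plate is still at (326,208). They closed above it. In this picture the finger ends lie behind the stated TCP, so I'll check by probing the table beside the plate with the fingers shut, in small steps.

Request:
send_rows:
  motion: "1 5 0 5 0; 1 5 0 10 0; 1 5 0 14 0; 1 5 0 15 0; 1 5 0 15 0"

```text
clock: 5.0
eef_pos: [0.4481, 0.3725, -0.0028]
tool_rot: [0.149, 0.989, -0.003, -0.003]
ft_force: [0.4, 0.5, 0.6]
grip_width: -0.0002
grasp_force: 0.0
```

Request:
send_rows:
  motion: "1 0 0 0.3 0; 1 0 0 0.6 0; 1 0 0 0.6 0"

```text
clock: 5.3
eef_pos: [0.4523, 0.3754, -0.0038]
tool_rot: [0.15, 0.989, 0.001, 0.001]
ft_force: [0.3, 0.5, 0.2]
grip_width: 0.0003
grasp_force: 0.0
```

```bash
python3 - <<'E'
from h import *
take('scene','s1.png'); take('wrist','w5.png')
E
```

```text
(no output)
```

View pics/w5.png

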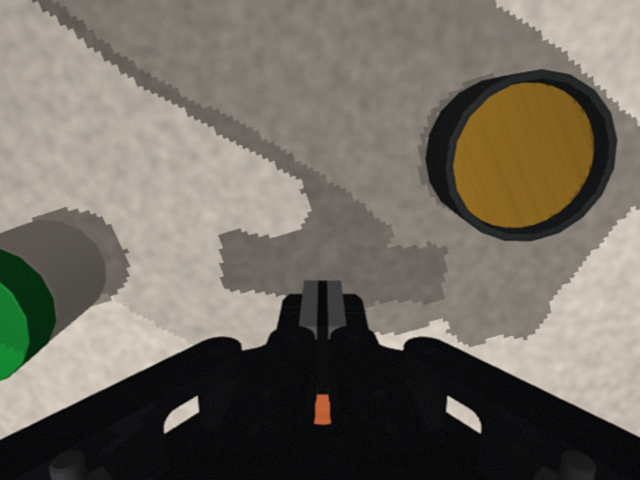

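The fingertips (322,282) still aren't touching at TCP z = -4 mm, so I'll keep probing.

Request:
send_rows:
  motion: "1 0 0 0.3 0; 1 0 0 0.6 0; 1 0 0 0.6 0"

```text
clock: 5.7
eef_pos: [0.4508, 0.3743, -0.0116]
tool_rot: [0.149, 0.989, -0.0, -0.0]
ft_force: [-0.1, -0.1, -0.0]
grip_width: -0.0001
grasp_force: 0.0
```

Request:
send_rows:
  motion: "1 0 0 0.2 0; 1 0 0 0.4 0; 1 0 0 0.4 0"

```text
clock: 6.0
eef_pos: [0.4508, 0.3744, -0.0156]
tool_rot: [0.149, 0.989, -0.0, -0.0]
ft_force: [0.4, -0.2, -0.2]
grip_width: -0.0002
grasp_force: 0.0
```

Request:
send_rows:
  motion: "1 0 0 0.2 0; 1 0 0 0.4 0; 1 0 0 0.4 0"

```text
clock: 6.3
eef_pos: [0.4509, 0.3744, -0.0195]
tool_rot: [0.149, 0.989, -0.0, -0.0]
ft_force: [-0.1, 0.1, -1.5]
grip_width: 0.0001
grasp_force: 0.0
```

Request:
send_rows:
  motion: "1 0 0 0.1 0; 1 0 0 0.2 0; 1 0 0 0.2 0"

```text
clock: 6.6
eef_pos: [0.451, 0.3746, -0.0212]
tool_rot: [0.149, 0.989, -0.0, -0.0]
ft_force: [0.1, -0.0, -0.8]
grip_width: -0.0002
grasp_force: 0.0
```

Request:
send_rows:
  motion: "1 0 0 0.1 0; 1 0 0 0.2 0; 1 0 0 0.2 0"

```text
clock: 6.9
eef_pos: [0.451, 0.3745, -0.0233]
tool_rot: [0.149, 0.989, -0.0, -0.0]
ft_force: [-0.2, 0.1, -0.7]
grip_width: -0.0
grasp_force: 0.0
```

Request:
send_rows:
  motion: "1 0 0 0.1 0; 1 0 0 0.2 0; 1 0 0 0.2 0"

```text
clock: 7.2
eef_pos: [0.451, 0.3745, -0.0253]
tool_rot: [0.149, 0.989, -0.0, -0.0]
ft_force: [0.0, -0.3, -0.5]
grip_width: -0.0001
grasp_force: 0.0
```

Request:
send_rows:
  motion: "1 0 0 0.1 0; 1 0 0 0.2 0; 1 0 0 0.2 0"

```text
clock: 7.5
eef_pos: [0.4512, 0.3747, -0.0263]
tool_rot: [0.149, 0.989, 0.0, 0.0]
ft_force: [-1.1, -1.2, 5.7]
grip_width: 0.0001
grasp_force: 2.4
```

Request:
send_rows:
  motion: "1 0 0 0.1 0; 1 0 0 0.2 0; 1 0 0 0.2 0"

```text
clock: 7.8
eef_pos: [0.4512, 0.3747, -0.0264]
tool_rot: [0.149, 0.989, 0.0, 0.0]
ft_force: [-5.3, -4.1, 16.3]
grip_width: 0.0001
grasp_force: 8.1
```

```bash
python3 - <<'E'
from h import *
take('wrist','w6.png'); print(bot.get_obs()['joint_pos'])
E
```

```text
[ 6.93065323e-01  6.00740972e-01 -8.83847422e-02  8.80399913e-01
  1.67010415e-05  9.92848272e-01]
```

View pics/w6.png

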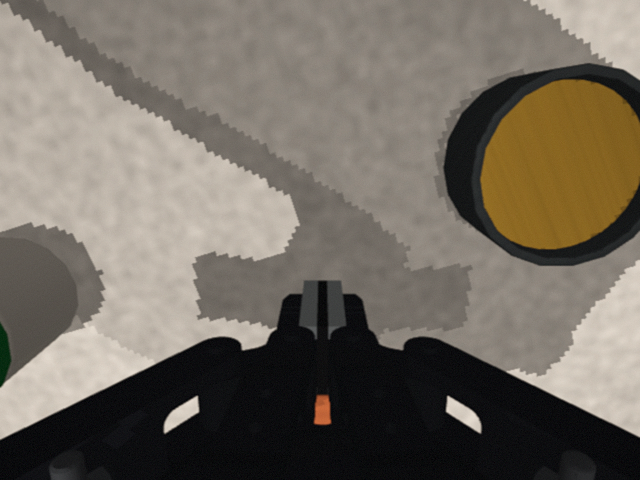

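Contact came at measured TCP z = -26 mm, so the shut tips sit 26 mm behind the reported TCP (about 39 mm when open). I'll allow for that and retry.

Request:
send_rows:
  motion: "1 0 0 -3 0; -1 0 0 -7 0; -1 -2.5 0 -7 0; -1 -5 0 -7 0; -1 -5 0 -7 0"

```text
clock: 8.35
eef_pos: [0.502, 0.3594, 0.0416]
tool_rot: [0.151, 0.989, 0.001, 0.001]
ft_force: [-0.5, -0.1, -0.2]
grip_width: 0.0581
grasp_force: 0.0
```

```bash
python3 - <<'E'
from h import *
o,im=see([],name='w7.png')
h=cv2.cvtColor(im,cv2.COLOR_RGB2HSV)
m=((h[:,:,0]<14)|(h[:,:,0]>174))&(h[:,:,1]>120)&(h[:,:,2]>40); m[320:]=0
rectfit(o,im,m,.01)
plan(.4995,.3599,-.026,72.9)
E
```

```text
t 8.35 tcp [0.502  0.3594 0.0416] yaw 72.66 q [ 0.62  0.58  0.07  1.07 -0.    0.92]
rect c 0.4985 0.3603 size 35.5 36.9 ang 72.6 px [322. 245.] 4984
plan [0.07 0.03 6.69] twist -0.003 rows 2
```

Request:
send_rows:
  motion: "-1 0.1 0 2 0; -1 0.1 0 4 0; -1 0.1 0 5.7 0; -1 0.1 0 6.6 0; -1 0.1 0 6.6 0"

```text
clock: 8.9
eef_pos: [0.4959, 0.3594, -0.0269]
tool_rot: [0.149, 0.989, -0.001, -0.002]
ft_force: [-0.4, 0.3, 0.2]
grip_width: 0.0855
grasp_force: 0.0
```

Request:
send_rows:
  motion: "1 0 0 0 0; 1 0 0 0 0; 1 0 0 0 0; 1 0 0 0 0; 1 0 0 0 0"

```text
clock: 9.4
eef_pos: [0.4988, 0.3608, -0.0237]
tool_rot: [0.149, 0.989, 0.001, 0.001]
ft_force: [-0.4, 0.5, 5.3]
grip_width: 0.0339
grasp_force: 60.3
```

```bash
python3 - <<'E'
from h import *
o,im=see(['copper_mid'],name='w8.png'); print(o['grip_width'],o['grasp_force'],o['ft_force'])
E
```

```text
t 9.4 tcp [ 0.4988  0.3608 -0.0237] yaw 72.82 q [0.63 0.64 0.   0.93 0.   0.93]
copper_mid 0.61 [322.3 306.4 104.4 106.1] [0.4968 0.3613]
0.033879251671172526 60.345364809036255 [-0.44673463  0.45816643  5.34384813]
```

View pics/w8.png

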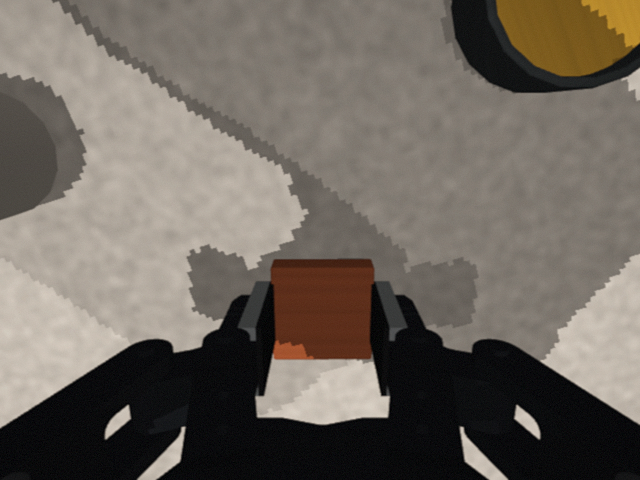

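The copper is gripped (60 N, centred at (322,307)). I'll lift it and carry it over to the green board.

Request:
send_rows:
  motion: "1 0 0 -2 0; 1 0 0 -6 0; 1 0 0 -11 0; 1 0 0 -13 0"

```text
clock: 9.9
eef_pos: [0.4999, 0.3615, 0.1097]
tool_rot: [0.149, 0.989, 0.002, 0.002]
ft_force: [1.3, 0.2, 0.2]
grip_width: 0.0342
grasp_force: 60.1
```

Request:
send_rows:
  motion: "1 -14.6 -20.1 0 0; 1 -14.6 -20.1 0 0; 1 -14.6 -20.1 0 0; 1 -14.6 -20.1 0 0; 1 -14.6 -20.1 0 0"

```text
clock: 10.4
eef_pos: [0.5779, 0.1229, 0.1045]
tool_rot: [0.149, 0.989, -0.0, -0.0]
ft_force: [-0.2, 0.0, -0.6]
grip_width: 0.0336
grasp_force: 60.1
```

Request:
send_rows:
  motion: "1 -14.6 -20.1 0 -0.39; 1 -14.6 -20.1 0 -0.39; 1 -14.6 -20.1 0 -0.39; 1 -14.6 -20.1 0 -0.39; 1 -14.6 -20.1 0 -0.39"

```text
clock: 10.9
eef_pos: [0.6569, -0.1087, 0.1043]
tool_rot: [-0.045, 0.999, 0.0, -0.001]
ft_force: [0.9, -1.0, -1.7]
grip_width: 0.034
grasp_force: 60.1
```

```bash
python3 - <<'E'
from h import *
o,im=see(['green_chip','blue_chip','mat_centre'],name='w9.png'); print(o['grip_width'],o['grasp_force'],o['ft_force'])
E
```

```text
t 10.9 tcp [ 0.6569 -0.1087  0.1043] yaw 95.17 q [-0.16  0.63  0.33  1.28  0.   -0.25]
green_chip 0.97 [315.4 172.2 152.9 160. ] [ 0.6239 -0.1161]
blue_chip 0.64 [611.2 175.9  55.3 164. ] [0.6099 0.0647]
blue_chip 0.22 [47.8 79.  95.6 83.8] [ 0.5842 -0.2748]
mat_centre 0.72 [424.4 169.3 431.2 335.2] [ 0.6176 -0.0464]
0.034040041757345416 60.142858028411865 [ 0.88482081 -1.0308434  -1.67138826]
```

View pics/w9.png

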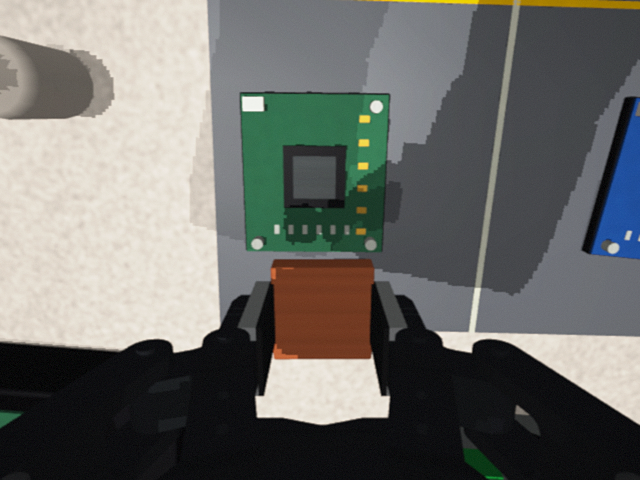

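The green chip appears at (315,177), slightly turned, and the plate is held at (322,310). I'll fit the chip, board and white line.

```bash
python3 - <<'E'
from h import *
o=bot.get_obs(); im=cv2.imread('pics/w9.png')[:,:,::-1].copy()
h=cv2.cvtColor(im,cv2.COLOR_RGB2HSV)
g=(abs(h[:,:,0].astype(int)-75)<25)&(h[:,:,1]>90); g[255:]=0; g[:,:200]=0;g[:,420:]=0
rectfit(o,im,g,.013)
sub=np.zeros_like(g); sub[138:216,276:354]=1
k=sub&~g; rectfit(o,im,k,.017)
d=sub&(h[:,:,1]<70)&(h[:,:,2]<75); d=cv2.morphologyEx(d.astype(np.uint8),cv2.MORPH_OPEN,np.ones((3,3))); rectfit(o,im,d,.017)
# white line
gy=im.astype(int).sum(2); P=[]
for r in range(20,325,5):
    s=gy[r,465:530]; s=s-np.median(s)*0; i=np.argmax(s); P.append(ground('wrist',465+i,r,.003,o))
P=np.array(P); f=cv2.fitLine((P*1000).astype(np.float32),cv2.DIST_HUBER,0,.01,.01).ravel(); print('line dir',np.degrees(np.arctan2(f[1],f[0])),f[2:])
# near/far mat edges along line
E
```

```text
rect c 0.6262 -0.1164 size 98.2 88.2 ang 4.5 px [313. 169.] 16833
rect c 0.6407 -0.1007 size 0.0 0.0 ang 0.0 px [337. 201.] 1
rect c 0.6263 -0.1163 size 37.4 37.8 ang 5.0 px [314. 176.] 3791
rect c 0.6262 -0.1163 size 37.5 37.4 ang 4.7 px [313. 173.] 1888
rect c 0.6415 -0.0979 size 2.6 1.9 ang 5.6 px [341. 204.] 19
line dir 3.473422 [619.6523     -1.9427614]
```

```bash
python3 - <<'E'
from h import *
plan(.6262,-.1163,.02,94.8); plan(.6262,-.1163,-.007,94.8)
E
```

```text
plan [ 3.06 -0.53  8.37] twist 0.003 rows 2
plan [ 3.05 -0.53 11.07] twist 0.003 rows 3
```

Request:
send_rows:
  motion: "1 3 -0.5 3 0; 1 3 -0.5 6 0; 1 3 -0.5 8.4 0; 1 3 -0.5 8.4 0; 1 3 -0.5 8.4 0"

```text
clock: 11.6
eef_pos: [0.6272, -0.113, 0.021]
tool_rot: [-0.046, 0.999, 0.0, -0.001]
ft_force: [1.3, -0.6, -1.1]
grip_width: 0.0337
grasp_force: 60.2
```

Request:
send_rows:
  motion: "1 0 0 1.2 0; 1 0 0 2 0; 1 0 0 2.4 0; 1 0 0 2.5 0; 1 0 0 2.5 0"

```text
clock: 12.1
eef_pos: [0.6275, -0.1145, -0.0042]
tool_rot: [-0.045, 0.999, 0.0, -0.0]
ft_force: [-0.2, -0.8, -1.8]
grip_width: 0.0338
grasp_force: 60.3
```

```bash
python3 - <<'E'
from h import *
plan(.6262,-.1163,-.007,94.8)
E
```

```text
plan [ 0.15 -0.17  0.28] twist 0.006 rows 1
```

Request:
send_rows:
  motion: "1 0.1 -0.1 0.2 0; 1 0.1 -0.1 0.3 0; 1 0.1 -0.1 0.3 0"

```text
clock: 12.4
eef_pos: [0.6269, -0.1159, -0.0067]
tool_rot: [-0.045, 0.999, -0.0, 0.0]
ft_force: [-0.3, -1.0, 1.9]
grip_width: 0.0341
grasp_force: 60.4
```

Request:
send_rows:
  motion: "-1 0 0 0 0; -1 0 0 0 0; -1 0 0 0 0; -1 0 0 0 0; -1 0 0 0 0"

```text
clock: 12.9
eef_pos: [0.6267, -0.1155, -0.0071]
tool_rot: [-0.045, 0.999, 0.0, 0.0]
ft_force: [-0.3, -0.8, 0.7]
grip_width: 0.0852
grasp_force: 0.0
```

Request:
send_rows:
  motion: "-1 0 0 -3 0; -1 0 0 -7 0; -1 -3 0.5 -11 0; -1 -3 0.5 -11 0; -1 -3 0.5 -11 0"

```text
clock: 13.4
eef_pos: [0.6579, -0.1078, 0.1046]
tool_rot: [-0.045, 0.999, -0.0, 0.002]
ft_force: [0.3, -0.0, -0.4]
grip_width: 0.0855
grasp_force: 0.0
```

```bash
python3 - <<'E'
from h import *
o,im=see([],name='w10.png')
h=cv2.cvtColor(im,cv2.COLOR_RGB2HSV)
g=(abs(h[:,:,0].astype(int)-75)<25)&(h[:,:,1]>90); g[280:]=0; g[:,:200]=0;g[:,420:]=0
rectfit(o,im,g,.013)
m=((h[:,:,0]<14)|(h[:,:,0]>174))&(h[:,:,1]>120)&(h[:,:,2]>40); m[280:]=0
rectfit(o,im,m,.027)
E
```

```text
t 13.4 tcp [ 0.6579 -0.1078  0.1046] yaw 95.2 q [-0.16  0.62  0.33  1.27 -0.   -0.25]
rect c 0.6269 -0.1168 size 98.4 88.4 ang 4.7 px [312. 166.] 16531
rect c 0.6276 -0.1162 size 36.2 36.4 ang 5.2 px [313. 177.] 3804
```

View pics/w10.png

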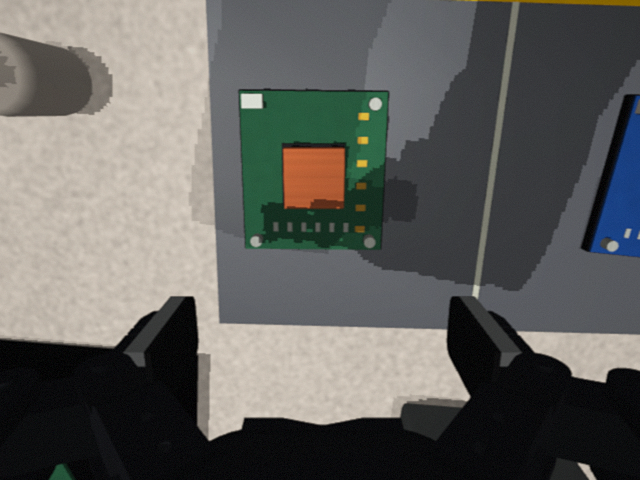

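The copper sits centred on the chip at (314,177), within 1 mm and square. Next is the silver sink.

Request:
send_rows:
  motion: "-1 1 24 0 0; -1 1 24 0 0; -1 1 24 0 0; -1 1 24 0 0; -1 1 24 0 0"

```text
clock: 13.95
eef_pos: [0.6218, 0.1322, 0.1006]
tool_rot: [-0.046, 0.999, -0.0, -0.002]
ft_force: [-0.2, -0.6, 0.6]
grip_width: 0.0857
grasp_force: 0.0
```

Request:
send_rows:
  motion: "-1 0.3 9.8 0 0.7; -1 0.3 9.8 0 0.7; -1 0.3 9.8 0 0.7; -1 0.3 9.8 0 0.7; -1 0.3 9.8 0 0.7"

```text
clock: 14.45
eef_pos: [0.6104, 0.2275, 0.1002]
tool_rot: [0.302, 0.953, -0.002, -0.002]
ft_force: [-0.3, 0.3, -0.4]
grip_width: 0.0851
grasp_force: 0.0
```

Request:
send_rows:
  motion: "-1 0 0 0 0.42; -1 0 0 0 0.42; -1 0 0 0 0.42; -1 0 0 0 0.42"

```text
clock: 14.85
eef_pos: [0.6109, 0.2266, 0.1006]
tool_rot: [0.492, 0.87, -0.002, -0.001]
ft_force: [-0.0, 0.8, 0.0]
grip_width: 0.0851
grasp_force: 0.0
```

```bash
cat >> h.py <<'E'
def grab(im,r,pad=8):
    x,y,w,hh=r; m=np.zeros(im.shape[:2],np.uint8)
    cv2.grabCut(im.copy(),m,(int(x-w/2-pad),int(y-hh/2-pad),int(w+2*pad),int(hh+2*pad)),np.zeros((1,65)),np.zeros((1,65)),6,cv2.GC_INIT_WITH_RECT)
    return cv2.morphologyEx(((m==1)|(m==3)).astype(np.uint8),cv2.MORPH_CLOSE,np.ones((7,7)))
E
python3 - <<'E'
from h import *
o,im=see(['silver_mid'],name='w11.png')
b=boxes_of('wrist','silver_mid')[0]['rect']
m=grab(im,b); rectfit(o,im,m,.026)
x,y=int(b[0]),int(b[1]); c=im[max(0,y-90):y+90,x-110:x+110].copy()
ct,_=cv2.findContours(m[max(0,y-90):y+90,x-110:x+110].copy(),0,1); d=cv2.drawContours(c.copy(),ct,-1,(255,0,0),1)
cv2.imwrite('pics/c11.png',cv2.resize(np.hstack([c,d]),None,fx=1.8,fy=1.8)[:,:,::-1])
E
```

```text
t 14.85 tcp [0.6109 0.2266 0.1006] yaw 30.99 q [ 0.36  0.6   0.28  1.26 -0.    1.39]
silver_mid 0.91 [333.5 119.   69.7  75.9] [0.5827 0.2853]
rect c 0.5814 0.284 size 40.2 36.7 ang 32.3 px [330. 119.] 4551
```

View pics/c11.png

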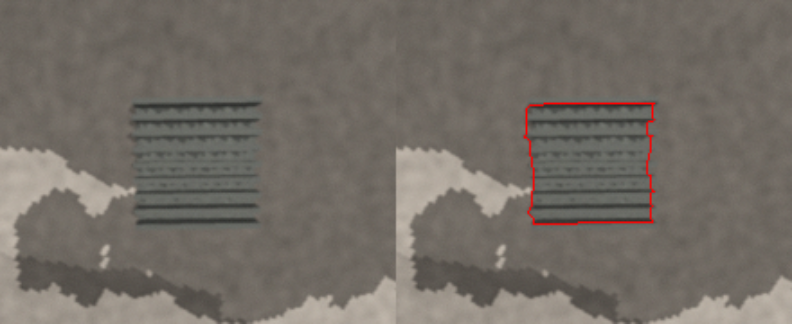

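The sink is at (331,119), turned about 1° from the tool, with its fins along tool y. I'll grasp it.

```bash
python3 - <<'E'
from h import *
plan(.582,.2845,-.021,32)
E
```

```text
plan [ 6.45  0.45 12.27] twist -0.016 rows 3
```

Request:
send_rows:
  motion: "-1 3 0.5 0 -0.016; -1 6.4 0.5 2 -0.016; -1 6.4 0.5 6 -0.016; -1 6.4 0.5 8 -0.016; -1 6.4 0.5 8 -0.016"

```text
clock: 15.5
eef_pos: [0.5803, 0.2836, 0.0184]
tool_rot: [0.485, 0.875, -0.004, -0.003]
ft_force: [-0.7, -0.2, 0.3]
grip_width: 0.0856
grasp_force: 0.0
```

```bash
python3 - <<'E'
from h import *
o,im=see(['silver_mid'],name='w12.png')
plan(.582,.2845,-.021,32)
E
```

```text
t 15.5 tcp [0.5803 0.2836 0.0184] yaw 32.03 q [ 0.45  0.66  0.16  1.08 -0.    1.47]
silver_mid 0.63 [328.9 274.6  98.  108.9] [0.5808 0.2882]
plan [ 0.08 -0.18  4.38] twist -0.001 rows 1
```

Request:
send_rows:
  motion: "-1 0 0.1 2 0; -1 0 0.1 3.9 0; -1 0 0.1 3.9 0; 1 0 0.1 3.9 0; 1 0 0.1 3.9 0"

```text
clock: 16.1
eef_pos: [0.5865, 0.2861, -0.0139]
tool_rot: [0.485, 0.874, 0.001, 0.001]
ft_force: [0.6, 0.9, -0.2]
grip_width: 0.0588
grasp_force: 0.0
```

Request:
send_rows:
  motion: "1 0 0 0 0; 1 0 0 0 0; 1 0 0 0 0; 1 0 0 0 0"

```text
clock: 16.5
eef_pos: [0.5863, 0.2862, -0.0141]
tool_rot: [0.485, 0.874, 0.001, 0.001]
ft_force: [-0.9, 0.4, 7.3]
grip_width: 0.0383
grasp_force: 62.2
```

Request:
send_rows:
  motion: "1 0 0 -2 0; 1 0 0 -6 0; 1 0 0 -10 0; 1 0 0 -13 0; 1 0 0 -13 0"

```text
clock: 17.0
eef_pos: [0.5883, 0.2872, 0.1202]
tool_rot: [0.485, 0.874, 0.005, 0.003]
ft_force: [1.3, -0.4, -0.2]
grip_width: 0.0386
grasp_force: 61.6
```

```bash
python3 - <<'E'
from h import *
o,im=see(['silver_mid'],name='w13.png')
plan(.66,-.11,.11,4.8)
E
```

```text
t 17.0 tcp [0.5883 0.2872 0.1202] yaw 31.92 q [0.45 0.58 0.3  1.28 0.   1.47]
silver_mid 0.87 [322.6 304.4 123.1 129.2] [0.6203 0.2381]
plan [-37.54 -14.58   0.45] twist 0.473 rows 9
```

View pics/w13.png

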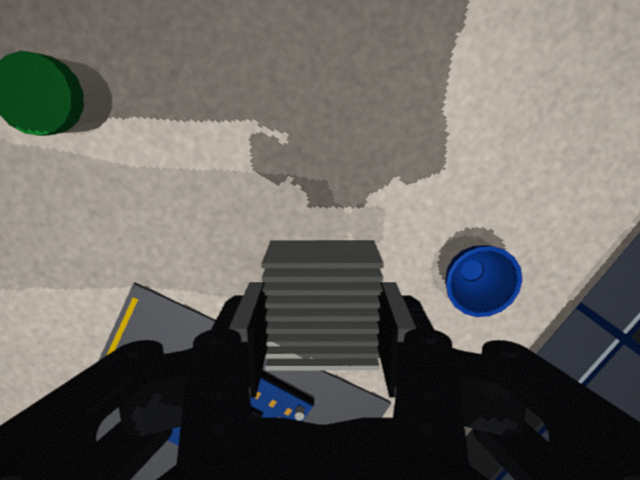

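The silver sink is held and centred, with its fins at rows 265-370. I'll carry it over the green board.

Request:
send_rows:
  motion: "1 -18.5 -7.4 0 0; 1 -18.5 -7.4 0 0; 1 -18.5 -7.4 0 0; 1 -18.5 -7.4 0 0; 1 -18.5 -7.4 0 0"

```text
clock: 17.6
eef_pos: [0.6191, 0.0824, 0.1113]
tool_rot: [0.489, 0.872, -0.002, -0.001]
ft_force: [0.3, 0.6, -2.0]
grip_width: 0.0384
grasp_force: 61.5
```

Request:
send_rows:
  motion: "1 -19 -7.2 0 -0.75; 1 -19 -7.2 0 -0.75; 1 -19 -7.2 0 -0.75; 1 -19 -7.2 0 -0.75; 1 -19 -7.2 0 -0.75"

```text
clock: 18.1
eef_pos: [0.6583, -0.1152, 0.1111]
tool_rot: [0.14, 0.99, -0.001, -0.002]
ft_force: [0.1, 0.1, -0.4]
grip_width: 0.0384
grasp_force: 61.5
```

Request:
send_rows:
  motion: "1 0 0 0 -0.35; 1 0 0 0 -0.35; 1 0 0 0 -0.35; 1 0 0 0 -0.35"

```text
clock: 18.5
eef_pos: [0.658, -0.1092, 0.1115]
tool_rot: [-0.035, 0.999, 0.001, -0.002]
ft_force: [0.4, 0.5, -1.2]
grip_width: 0.0386
grasp_force: 61.5
```

```bash
cat >> h.py <<'E'
def green(o,im):
    h=cv2.cvtColor(im,cv2.COLOR_RGB2HSV)
    g=(abs(h[:,:,0].astype(int)-75)<25)&(h[:,:,1]>90); g[255:]=0; g[:,:180]=0;g[:,460:]=0
    rectfit(o,im,g,.013)
    m=((h[:,:,0]<14)|(h[:,:,0]>174))&(h[:,:,1]>120)&(h[:,:,2]>40); m[255:]=0
    rectfit(o,im,m,.027)
E
python3 - <<'E'
from h import *
o,im=see([],name='w14.png'); green(o,im); print(o['grip_width'])
plan(.6268,-.1163,.013,95)
E
```

```text
t 18.5 tcp [ 0.658  -0.1092  0.1115] yaw 94.0 q [-0.16  0.63  0.36  1.3   0.   -0.23]
rect c 0.6267 -0.1168 size 98.1 88.4 ang 4.7 px [313. 162.] 14914
rect c 0.5885 -0.1641 size 4.1 0.0 ang 1.1 px [241. 106.] 8
rect c 0.6276 -0.1163 size 36.4 36.1 ang 4.8 px [315. 177.] 3579
0.038555321432070015
plan [ 3.14 -0.51  9.89] twist -0.018 rows 3
```

Request:
send_rows:
  motion: "1 3.1 -0.5 3 -0.015; 1 3.1 -0.5 6 -0.015; 1 3.1 -0.5 8.5 -0.015; 1 3.1 -0.5 8.9 -0.015; 1 3.1 -0.5 8.9 -0.015"

```text
clock: 19.05
eef_pos: [0.6277, -0.1166, 0.0237]
tool_rot: [-0.042, 0.999, 0.0, -0.001]
ft_force: [0.1, -0.4, -0.3]
grip_width: 0.0386
grasp_force: 61.5
```

Request:
send_rows:
  motion: "1 0 0 0 0; 1 0 0 0 0"

```text
clock: 19.25
eef_pos: [0.6303, -0.1172, 0.0267]
tool_rot: [-0.042, 0.999, -0.0, 0.002]
ft_force: [-0.2, -0.7, 0.0]
grip_width: 0.0387
grasp_force: 61.5
```

```bash
python3 - <<'E'
from h import *
plan(.6272,-.1164,.013,94.8)
E
```

```text
plan [0.31 0.1  1.37] twist 0.001 rows 1
```

Request:
send_rows:
  motion: "1 0 0 0 0; 1 0 0 0 0; 1 0 0 0 0"

```text
clock: 19.55
eef_pos: [0.629, -0.1171, 0.0255]
tool_rot: [-0.042, 0.999, -0.0, 0.0]
ft_force: [-0.2, -0.7, -0.4]
grip_width: 0.0384
grasp_force: 61.5
```

Request:
send_rows:
  motion: "1 0 0 0 0; 1 0 0 0 0; 1 0 0 0 0"

```text
clock: 19.85
eef_pos: [0.6286, -0.1171, 0.0249]
tool_rot: [-0.042, 0.999, 0.0, -0.0]
ft_force: [0.5, 0.3, -0.8]
grip_width: 0.0385
grasp_force: 61.5
```

```bash
python3 - <<'E'
from h import *
plan(.6272,-.1164,.013,94.8)
E
```

```text
plan [0.13 0.08 1.19] twist 0.001 rows 1
```

Request:
send_rows:
  motion: "1 0.1 0.1 0.4 0; 1 0.1 0.1 0.8 0; 1 0.1 0.1 1 0; 1 0.1 0.1 1 0; 1 0.1 0.1 1 0"

```text
clock: 20.35
eef_pos: [0.6275, -0.1162, 0.0147]
tool_rot: [-0.042, 0.999, 0.0, -0.0]
ft_force: [-0.1, -1.5, -1.0]
grip_width: 0.0384
grasp_force: 61.5
```

Request:
send_rows:
  motion: "1 0 0 0 0; 1 0 0 0 0; 1 0 0 0.1 0; 1 0 0 0.1 0; 1 0 0 0.1 0"

```text
clock: 20.85
eef_pos: [0.6275, -0.1162, 0.0139]
tool_rot: [-0.042, 0.999, -0.0, -0.0]
ft_force: [-0.0, -0.7, 0.0]
grip_width: 0.0385
grasp_force: 61.5
```

Request:
send_rows:
  motion: "1 0 0 0.1 0; 1 0 0 0.1 0; 1 0 0 0.1 0"

```text
clock: 21.15
eef_pos: [0.6277, -0.1162, 0.013]
tool_rot: [-0.042, 0.999, -0.0, 0.0]
ft_force: [0.0, 0.3, -0.3]
grip_width: 0.0384
grasp_force: 61.5
```

Request:
send_rows:
  motion: "-1 0 0 0 0; -1 0 0 0 0; -1 0 0 0 0; -1 0 0 0 0; -1 0 0 0 0"

```text
clock: 21.65
eef_pos: [0.6276, -0.1162, 0.0129]
tool_rot: [-0.042, 0.999, -0.0, 0.0]
ft_force: [-0.3, 0.2, -0.1]
grip_width: 0.0856
grasp_force: 0.0
```

Request:
send_rows:
  motion: "-1 0 0 -3 0; -1 0 0 -7 0; -1 -4.5 0.5 -11 0; -1 -4.5 0.5 -11 0; -1 -4.5 0.5 -11 0"

```text
clock: 22.15
eef_pos: [0.6746, -0.1072, 0.1252]
tool_rot: [-0.043, 0.999, -0.001, 0.003]
ft_force: [0.4, 0.7, -0.4]
grip_width: 0.0854
grasp_force: 0.0
```

Request:
send_rows:
  motion: "-1 0 0 0 0; -1 0 0 0 0; -1 0 0 0 0"

```text
clock: 22.45
eef_pos: [0.6704, -0.1075, 0.1214]
tool_rot: [-0.042, 0.999, 0.0, -0.002]
ft_force: [-0.9, -0.6, 0.9]
grip_width: 0.0853
grasp_force: 0.0
```

```bash
python3 - <<'E'
from h import *
o,im=see(['silver_mid'],name='w15.png'); green(o,im); 
h=cv2.cvtColor(im,cv2.COLOR_RGB2HSV)
s=(h[:,:,1]<60); s[:100]=0;s[255:]=0;s[:,255:375]&=True;s[:,:262]=0;s[:,372:]=0
b=boxes_of('wrist','silver_mid')[0]['rect']; rectfit(o,im,grab(im,b,12),.053)
E
```

```text
t 22.45 tcp [ 0.6704 -0.1075  0.1214] yaw 94.83 q [-0.16  0.65  0.42  1.34 -0.   -0.24]
silver_mid 0.73 [313.9 155.9  69.1  70.7] [ 0.6282 -0.1165]
rect c 0.627 -0.1168 size 98.5 88.5 ang 4.7 px [313. 143.] 13722
rect c 0.5878 -0.1639 size 0.6 0.0 ang 2.0 px [244.  82.] 2
rect c 0.6255 -0.1142 size 43.1 46.6 ang 6.1 px [315. 156.] 5703
```

View pics/w15.png

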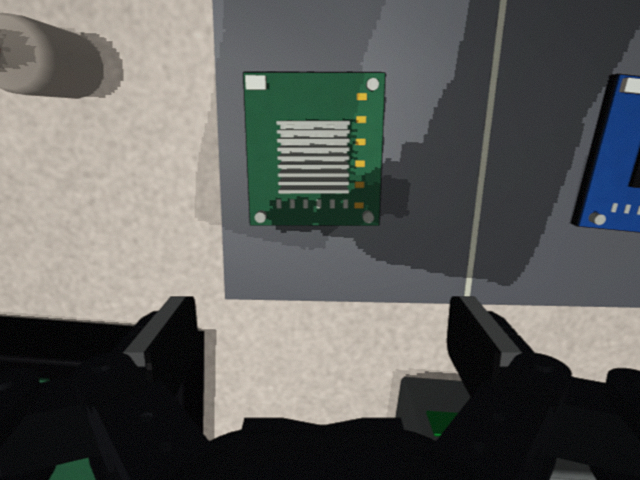

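The silver sink sits centred on the copper at (314,157). Now the black sink.

Request:
send_rows:
  motion: "-1 11.8 -8 0 0; -1 11.8 -8 0 0; -1 11.8 -8 0 0; -1 11.8 -8 0 0; -1 11.8 -8 0 0"

```text
clock: 23.1
eef_pos: [0.5607, -0.1979, 0.1233]
tool_rot: [-0.041, 0.999, 0.0, 0.0]
ft_force: [1.6, -0.2, 0.4]
grip_width: 0.0855
grasp_force: 0.0
```

Request:
send_rows:
  motion: "-1 11.8 -8 2 0; -1 11.8 -8 2 0; -1 11.8 -8 2 0; -1 11.8 -8 2 0; -1 11.8 -8 2 0"

```text
clock: 23.6
eef_pos: [0.4512, -0.287, 0.1031]
tool_rot: [-0.042, 0.999, 0.0, 0.001]
ft_force: [-0.1, 0.3, -1.0]
grip_width: 0.0854
grasp_force: 0.0
```

Request:
send_rows:
  motion: "-1 0 0 0 0; -1 0 0 0 0; -1 0 0 0 0; -1 0 0 0 0"

```text
clock: 24.0
eef_pos: [0.4512, -0.2862, 0.1029]
tool_rot: [-0.043, 0.999, -0.0, 0.0]
ft_force: [1.0, -0.2, -0.9]
grip_width: 0.0854
grasp_force: 0.0
```

```bash
python3 - <<'E'
from h import *
o,im=see(['black_mid','spool_mid'],name='w16.png')
b=boxes_of('wrist','black_mid')[0]['rect']; print(b)
rectfit(o,im,grab(im,b,10),.018)
g=im.sum(2); x,y,w,h=[int(v) for v in b]; m=np.zeros(g.shape,np.uint8); s=np.s_[max(0,y-h):y+h,x-w:x+w]; m[s]=(g[s]<150); m=cv2.morphologyEx(m,cv2.MORPH_CLOSE,np.ones((5,5))); rectfit(o,im,m,.018)
E
```

```text
t 24.0 tcp [ 0.4512 -0.2862  0.1029] yaw 94.95 q [-0.57  0.37 -0.09  1.11  0.   -0.65]
black_mid 0.69 [320.8 110.3  87.6  83.5] [ 0.3817 -0.2933]
spool_mid 0.87 [155.2 248.1 109.2 102.4] [ 0.4649 -0.3803]
[320.8, 110.3, 87.6, 83.5]
rect c 0.3824 -0.2916 size 38.5 37.0 ang 67.4 px [323. 111.] 3988
rect c 0.3825 -0.2927 size 35.7 35.4 ang 67.9 px [322. 111.] 3744
```

Request:
send_rows:
  motion: "-1 3 0 0 0.474; -1 6.9 0 1 0.474; -1 6.9 0 4 0.474; -1 6.9 0 7 0.474; -1 6.9 0 8 0.474"

```text
clock: 24.7
eef_pos: [0.3795, -0.2914, 0.0207]
tool_rot: [0.194, 0.981, 0.001, -0.002]
ft_force: [-0.6, 0.5, -0.1]
grip_width: 0.085
grasp_force: 0.0
```

Request:
send_rows:
  motion: "-1 0 0 0 0; -1 0 0 0 0; -1 0 0 0 0; -1 0 0 0 0"

```text
clock: 25.1
eef_pos: [0.3827, -0.2933, 0.0241]
tool_rot: [0.193, 0.981, -0.001, 0.001]
ft_force: [0.8, 0.1, -0.0]
grip_width: 0.0852
grasp_force: 0.0
```

```bash
python3 - <<'E'
from h import *
o,im=see(['black_mid'],name='w17.png')
b=boxes_of('wrist','black_mid')[0]['rect']
g=im.sum(2); x,y,w,h=[int(v) for v in b]; m=np.zeros(g.shape,np.uint8); s=np.s_[y-h//2-10:y+h//2+10,x-w//2-10:x+w//2+10]; m[s]=(g[s]<150); m=cv2.morphologyEx(m,cv2.MORPH_CLOSE,np.ones((5,5))); rectfit(o,im,m,.018)
plan(.3825,-.2925,-.019,67.8)
E
```

```text
t 25.1 tcp [ 0.3827 -0.2933  0.0241] yaw 67.72 q [-0.65  0.37 -0.33  0.87 -0.   -0.26]
black_mid 0.56 [323.2 266.   88.8  85. ] [ 0.3806 -0.2921]
black_mid 0.5 [222.4 428.2  40.7  22.8] [ 0.4415 -0.3717]
rect c 0.38 -0.2919 size 36.2 40.2 ang 67.7 px [323. 260.] 6224
plan [-0.01  0.05  4.26] twist -0.002 rows 1
```

Request:
send_rows:
  motion: "-1 0 0 1.5 0; -1 0 0 3 0; -1 0 0 4.2 0; -1 0 0 4.2 0; -1 0 0 4.2 0"

```text
clock: 25.75
eef_pos: [0.3815, -0.2925, -0.0191]
tool_rot: [0.193, 0.981, 0.0, -0.0]
ft_force: [0.2, -0.1, 0.2]
grip_width: 0.0854
grasp_force: 0.0
```

Request:
send_rows:
  motion: "-1 0 0 0 0; 1 0 0 0 0; 1 0 0 0 0; 1 0 0 0 0; 1 0 0 0 0"

```text
clock: 26.25
eef_pos: [0.3821, -0.293, -0.0184]
tool_rot: [0.193, 0.981, -0.0, 0.001]
ft_force: [0.5, 0.4, -0.4]
grip_width: 0.0344
grasp_force: 59.7
```

Request:
send_rows:
  motion: "1 0 0 0 0; 1 0 0 0 0; 1 0 0 0 0"

```text
clock: 26.55
eef_pos: [0.3821, -0.293, -0.0185]
tool_rot: [0.193, 0.981, -0.0, 0.001]
ft_force: [-0.7, -0.2, 6.2]
grip_width: 0.0342
grasp_force: 60.3
```

Request:
send_rows:
  motion: "1 0 0 -2 0; 1 0 0 -5 0; 1 0 0 -10 0; 1 0 0 -15 0; 1 0 0 -15 0"

```text
clock: 27.05
eef_pos: [0.3856, -0.2957, 0.1376]
tool_rot: [0.193, 0.981, -0.003, 0.006]
ft_force: [0.7, -0.3, -0.2]
grip_width: 0.0345
grasp_force: 59.9
```

```bash
python3 - <<'E'
from h import *
o,im=see(['black_mid'],name='w18.png'); print(o['grip_width'],o['grasp_force'])
plan(.655,.105,.11,67.8)
E
```

```text
t 27.05 tcp [ 0.3856 -0.2957  0.1376] yaw 67.69 q [-0.65  0.24 -0.17  1.14 -0.   -0.26]
black_mid 0.83 [321.  307.4 107.  110.2] [ 0.4544 -0.3256]
0.03452930439350033 59.93316471576691
plan [-10.11  47.19   2.18] twist -0.002 rows 10
```

Request:
send_rows:
  motion: "1 -4.7 24 0 0; 1 -4.7 24 0 0; 1 -4.7 24 0 0; 1 -4.7 24 0 0; 1 -4.7 24 0 0"

```text
clock: 27.65
eef_pos: [0.5153, -0.086, 0.1282]
tool_rot: [0.193, 0.981, -0.0, -0.002]
ft_force: [0.9, -1.4, -0.9]
grip_width: 0.0341
grasp_force: 60.0
```

Request:
send_rows:
  motion: "1 -4.7 24 2 -0.44; 1 -4.7 24 2 -0.44; 1 -4.7 24 2 -0.44; 1 -4.7 24 2 -0.44; 1 -4.7 24 2 -0.44"

```text
clock: 28.15
eef_pos: [0.6498, 0.1178, 0.1071]
tool_rot: [-0.026, 1.0, -0.0, -0.003]
ft_force: [1.0, -0.3, 0.5]
grip_width: 0.034
grasp_force: 60.0
```

Request:
send_rows:
  motion: "1 0 0 0 0; 1 0 0 0 0; 1 0 0 0 0; 1 0 0 0 0"

```text
clock: 28.55
eef_pos: [0.6499, 0.1143, 0.1105]
tool_rot: [-0.024, 1.0, -0.0, -0.001]
ft_force: [-0.0, -0.2, -0.9]
grip_width: 0.0343
grasp_force: 60.0
```

```bash
cat >> h.py <<'E'
def line(o,im,lo,hi,r0=5,r1=330):
    g=im.astype(int).sum(2); P=[]
    for r in range(r0,r1,4):
        s=cv2.GaussianBlur(g[r:r+1].astype(np.float32),(5,1),0)[0]
        i=lo+np.argmax(s[lo:hi]-0); P.append(ground('wrist',i,r,.003,o))
    P=np.array(P); f=cv2.fitLine((P*1000).astype(np.float32),cv2.DIST_WELSCH,0,.01,.01).ravel(); f=f if f[0]>0 else f*[-1,-1,1,1]
    print('line dir',round(np.degrees(np.arctan2(f[1],f[0])),2),'y at x=.62:',round(f[3]+(620-f[2])*f[1]/f[0],2))
def blue(o,im):
    h=cv2.cvtColor(im,cv2.COLOR_RGB2HSV)
    g=(abs(h[:,:,0].astype(int)-110)<15)&(h[:,:,1]>110)&(h[:,:,2]>40); g[255:]=0; g[:,:150]=0;g[:,500:]=0
    rectfit(o,im,g,.013)
    n,L,S,C=cv2.connectedComponentsWithStats(g.astype(np.uint8)); i=1+np.argmax(S[1:,4]); x,y,w,hh=S[i,:4]; cx,cy=x+w//2,y+hh//2
    d=np.zeros(g.shape,np.uint8); s=np.s_[cy-45:cy+45,cx-45:cx+45]; d[s]=(h[:,:,1]<90)[s]&(h[:,:,2]<110)[s]; d=cv2.morphologyEx(d,cv2.MORPH_OPEN,np.ones((3,3))); rectfit(o,im,d,.017)
E
python3 - <<'E'
from h import *
o,im=see(['blue_chip','mat_centre'],name='w19.png'); blue(o,im); print(o['grip_width'])
E
```

```text
t 28.55 tcp [0.6499 0.1143 0.1105] yaw 92.8 q [ 0.17  0.61  0.32  1.29 -0.    0.13]
blue_chip 0.72 [326.4 157.8 151.9 165. ] [0.6082 0.1145]
mat_centre 0.71 [216.2 160.4 431.7 320.8] [0.6148 0.0426]
rect c 0.6128 0.1127 size 88.7 98.7 ang 89.0 px [323. 158.] 16786
rect c 0.6127 0.1128 size 37.2 37.4 ang 89.3 px [323. 164.] 3524
0.034261607605138224
```

Request:
send_rows:
  motion: "1 3.7 0 3 0.063; 1 3.7 0 6 0.063; 1 3.7 0 8 0.063; 1 3.7 0 9.7 0.063; 1 3.7 0 9.7 0.063"

```text
clock: 29.2
eef_pos: [0.6113, 0.1128, 0.0116]
tool_rot: [0.007, 1.0, -0.0, -0.002]
ft_force: [-0.1, -0.6, -1.1]
grip_width: 0.034
grasp_force: 60.0
```

Request:
send_rows:
  motion: "1 0 0 0 0; 1 0 0 0 0; 1 0 0 0 0; 1 0 0 0 0; 1 0 0 0 0"

```text
clock: 29.7
eef_pos: [0.6142, 0.114, 0.0145]
tool_rot: [0.006, 1.0, 0.0, 0.001]
ft_force: [-0.3, 0.1, -0.3]
grip_width: 0.034
grasp_force: 60.0
```

```bash
python3 - <<'E'
from h import *
plan(.6127,.1128,-.0015,89.2)
E
```

```text
plan [ 0.15 -0.12  1.6 ] twist 0.002 rows 1
```

Request:
send_rows:
  motion: "1 0.1 -0.1 0.5 0; 1 0.1 -0.1 1 0; 1 0.1 -0.1 1.4 0; 1 0.1 -0.1 1.4 0; 1 0.1 -0.1 1.4 0"

```text
clock: 30.2
eef_pos: [0.6125, 0.1129, -0.0005]
tool_rot: [0.006, 1.0, -0.0, -0.0]
ft_force: [0.9, -0.7, -0.1]
grip_width: 0.0342
grasp_force: 60.1
```

Request:
send_rows:
  motion: "1 0 0 0 0; 1 0 0 0 0; 1 0 0 0.1 0; 1 0 0 0.1 0; 1 0 0 0.1 0"

```text
clock: 30.7
eef_pos: [0.6128, 0.1129, -0.0011]
tool_rot: [0.006, 1.0, 0.0, -0.0]
ft_force: [0.4, -0.1, -1.2]
grip_width: 0.0342
grasp_force: 60.1
```

Request:
send_rows:
  motion: "1 0 0 0.1 0; 1 0 0 0.1 0; 1 0 0 0.1 0"

```text
clock: 31.0
eef_pos: [0.6129, 0.1129, -0.0014]
tool_rot: [0.006, 1.0, 0.0, 0.0]
ft_force: [-1.4, -0.1, 5.1]
grip_width: 0.0343
grasp_force: 60.6
```

Request:
send_rows:
  motion: "-1 0 0 0 0; -1 0 0 0 0; -1 0 0 0 0; -1 0 0 0 0; -1 0 0 0 0"

```text
clock: 31.5
eef_pos: [0.6128, 0.1129, -0.0023]
tool_rot: [0.006, 1.0, -0.0, -0.0]
ft_force: [-0.4, 0.3, -0.2]
grip_width: 0.0853
grasp_force: 0.0
```

Request:
send_rows:
  motion: "-1 0 0 -3 0; -1 0 0 -7 0; -1 -4.5 0 -11 0; -1 -4.5 0 -11 0; -1 -4.5 0 -11 0"

```text
clock: 32.0
eef_pos: [0.6605, 0.1126, 0.1102]
tool_rot: [0.006, 1.0, 0.0, 0.003]
ft_force: [0.0, 0.1, -0.2]
grip_width: 0.0852
grasp_force: 0.0
```

Request:
send_rows:
  motion: "-1 0 0 0 0; -1 0 0 0 0; -1 0 0 0 0; -1 0 0 0 0"

```text
clock: 32.4
eef_pos: [0.6568, 0.1123, 0.107]
tool_rot: [0.006, 1.0, -0.0, -0.001]
ft_force: [0.1, -0.6, 1.1]
grip_width: 0.0852
grasp_force: 0.0
```

```bash
python3 - <<'E'
from h import *
o,im=see(['black_mid'],name='w20.png'); blue(o,im)
b=boxes_of('wrist','black_mid')[0]['rect']; print(ground('wrist',b[0],b[1],.035,o))
h=cv2.cvtColor(im,cv2.COLOR_RGB2HSV); x,y,w,hh=[int(v) for v in b]; m=np.zeros(h.shape[:2],np.uint8); s=np.s_[y-hh//2-6:y+hh//2+6,x-w//2-6:x+w//2+6]
m[s]=(h[:,:,1]<90)[s]&(h[:,:,2]<110)[s]; m=cv2.morphologyEx(cv2.morphologyEx(m,cv2.MORPH_OPEN,np.ones((3,3))),cv2.MORPH_CLOSE,np.ones((7,7))); rectfit(o,im,m,.035)
E
```

```text
t 32.4 tcp [0.6568 0.1123 0.107 ] yaw 89.3 q [ 0.17  0.63  0.34  1.29 -0.    0.18]
black_mid 0.93 [322.6 158.4  69.4  63.1] [0.615  0.1128]
rect c 0.6127 0.1128 size 88.8 98.5 ang 89.1 px [322. 147.] 17398
rect c 0.6133 0.1126 size 37.8 38.7 ang 89.6 px [323. 154.] 3802
[0.61331726 0.11278171]
rect c 0.6117 0.1126 size 35.2 36.1 ang 89.6 px [322. 154.] 3916
```

The black sink is on the blue chip, within 1–2 mm and square. Next, the spool.

Request:
send_rows:
  motion: "-1 5 -22 -1 0; -1 5 -22 -1 0; -1 5 -22 -1 0; -1 5 -22 -1 0; -1 5 -22 -1 0"

```text
clock: 33.05
eef_pos: [0.6039, -0.1108, 0.1184]
tool_rot: [0.008, 1.0, -0.001, 0.0]
ft_force: [-0.8, -0.2, 0.9]
grip_width: 0.0857
grasp_force: 0.0
```

Request:
send_rows:
  motion: "-1 5 -22 0 0; -1 5 -22 0 0; -1 5 -22 0 0; -1 5 -22 0 0; -1 5 -22 0 0"

```text
clock: 33.55
eef_pos: [0.5509, -0.3305, 0.118]
tool_rot: [0.008, 1.0, -0.001, 0.0]
ft_force: [0.8, 1.0, -0.2]
grip_width: 0.0855
grasp_force: 0.0
```

Request:
send_rows:
  motion: "-1 1.7 -5.2 0 0; -1 1.7 -5.2 0 0; -1 1.7 -5.2 0 0; -1 1.7 -5.2 0 0; -1 1.7 -5.2 0 0"

```text
clock: 34.05
eef_pos: [0.5353, -0.3767, 0.1179]
tool_rot: [0.005, 1.0, 0.0, -0.0]
ft_force: [-0.3, -0.6, 0.1]
grip_width: 0.0853
grasp_force: 0.0
```

Request:
send_rows:
  motion: "-1 0 0 0 0; -1 0 0 0 0; -1 0 0 0 0"

```text
clock: 34.35
eef_pos: [0.5352, -0.3774, 0.118]
tool_rot: [0.006, 1.0, -0.0, 0.0]
ft_force: [0.7, -0.7, 0.4]
grip_width: 0.0854
grasp_force: 0.0
```

```bash
python3 - <<'E'
from h import *
o,im=see(['spool_mid','bottle_mid'],name='w21.png')
h=cv2.cvtColor(im,cv2.COLOR_RGB2HSV); b=boxes_of('wrist','spool_mid')[0]['rect']; x,y,w,hh=[int(v) for v in b]
m=np.zeros(h.shape[:2],np.uint8); s=np.s_[max(0,y-hh):y+hh,x-w:x+w]
m[s]=((h[:,:,0]<20)&(h[:,:,1]>150)&(h[:,:,2]>60))[s]; m=cv2.morphologyEx(m,cv2.MORPH_CLOSE,np.ones((5,5))); rectfit(o,im,m,.046)
E
```

```text
t 34.35 tcp [ 0.5352 -0.3774  0.118 ] yaw 89.36 q [-0.61  0.59  0.32  1.29 -0.   -0.6 ]
spool_mid 0.95 [305.6 119.7  91.9  93.3] [ 0.4704 -0.3862]
spool_mid 0.64 [623.1 319.6  31.   95.8] [ 0.5954 -0.1874]
bottle_mid 0.87 [489.6 306.9 104.9  95.6] [ 0.5617 -0.294 ]
rect c 0.4721 -0.3866 size 49.3 49.1 ang 89.4 px [305. 121.] 5867
```

Request:
send_rows:
  motion: "-1 3 -1 0 0; -1 6.4 -1 1 0; -1 6.4 -1 4 0; -1 6.4 -1 7 0; -1 6.4 -1 7 0"

```text
clock: 35.05
eef_pos: [0.4673, -0.3851, 0.0438]
tool_rot: [0.007, 1.0, 0.003, -0.003]
ft_force: [-0.7, 0.3, -1.0]
grip_width: 0.0854
grasp_force: 0.0
```

Request:
send_rows:
  motion: "-1 0 0 0 0; -1 0 0 0 0; -1 0 0 0 0; -1 0 0 0 0"

```text
clock: 35.45
eef_pos: [0.4716, -0.388, 0.0494]
tool_rot: [0.006, 1.0, -0.001, 0.001]
ft_force: [-0.2, 0.4, 0.2]
grip_width: 0.0855
grasp_force: 0.0
```

```bash
python3 - <<'E'
from h import *
see(['spool_mid'])
plan(.4715,-.3865,-.018,89.4)
E
```

```text
t 35.45 tcp [ 0.4716 -0.388   0.0494] yaw 89.31 q [-0.69  0.56  0.06  1.07 -0.   -0.68]
spool_mid 0.94 [328.6 261.7 112.9 132.6] [ 0.4661 -0.3854]
plan [-0.02  0.12  6.68] twist -0.002 rows 2
```

Request:
send_rows:
  motion: "-1 0 0.1 2 0; -1 0 0.1 4.5 0; -1 0 0.1 6.4 0; -1 0 0.1 6.6 0; -1 0 0.1 6.6 0"

```text
clock: 36.05
eef_pos: [0.4704, -0.3862, -0.0182]
tool_rot: [0.006, 1.0, 0.0, -0.0]
ft_force: [1.4, 0.1, 0.2]
grip_width: 0.0852
grasp_force: 0.0
```

Request:
send_rows:
  motion: "-1 0 0 0 0; -1 0 0 0 0; -1 0 0 0 0; 1 0 0 0 0; 1 0 0 0 0"

```text
clock: 36.55
eef_pos: [0.4708, -0.3865, -0.0177]
tool_rot: [0.006, 1.0, -0.0, 0.0]
ft_force: [-0.6, -0.3, -0.7]
grip_width: 0.0591
grasp_force: 0.0
```

Request:
send_rows:
  motion: "1 0 0 0 0; 1 0 0 0 0; 1 0 0 0 0; 1 0 0 0 0; 1 0 0 0 0"

```text
clock: 37.05
eef_pos: [0.471, -0.3866, -0.0176]
tool_rot: [0.006, 1.0, -0.0, 0.0]
ft_force: [0.3, 0.0, 5.5]
grip_width: 0.0486
grasp_force: 62.5
```

Request:
send_rows:
  motion: "1 0 0 -2 0; 1 0 0 -5 0; 1 0 0 -10 0; 1 0 0 -15 0; 1 0 0 -15 0"

```text
clock: 37.55
eef_pos: [0.4743, -0.3893, 0.1394]
tool_rot: [0.006, 1.0, -0.004, 0.005]
ft_force: [1.3, -0.2, -1.8]
grip_width: 0.0491
grasp_force: 62.6
```

```bash
python3 - <<'E'
from h import *
o,_=see(['spool_mid'],name='w22.png'); print(o['grip_width'],o['grasp_force'],o['ft_force'])
plan(.66,-.002,.13,93.5)
E
```

```text
t 37.55 tcp [ 0.4743 -0.3893  0.1394] yaw 89.29 q [-0.69  0.49  0.19  1.26 -0.   -0.68]
spool_mid 0.95 [322.5 328.  171.7 190. ] [ 0.5514 -0.3912]
0.04906941047806141 62.59667158126831 [ 1.32442414 -0.24224556 -1.83285376]
plan [-18.43  38.69   0.22] twist -0.073 rows 9
```

Request:
send_rows:
  motion: "1 -7.1 19.4 0 0; 1 -7.1 19.4 0 0; 1 -7.1 19.4 0 0; 1 -7.1 19.4 0 0; 1 -7.1 19.4 0 0"

```text
clock: 38.15
eef_pos: [0.5434, -0.187, 0.1283]
tool_rot: [0.003, 1.0, 0.002, -0.003]
ft_force: [-0.3, -0.3, -2.3]
grip_width: 0.0488
grasp_force: 63.1
```

Request:
send_rows:
  motion: "1 -7.1 19.4 0 -0.073; 1 -7.1 19.4 0 -0.073; 1 -7.1 19.4 0 -0.073; 1 -7.1 19.4 0 -0.073; 1 -7.1 19.4 0 -0.073"

```text
clock: 38.65
eef_pos: [0.617, 0.0053, 0.1284]
tool_rot: [-0.034, 0.999, 0.001, -0.002]
ft_force: [-0.3, 0.2, -2.4]
grip_width: 0.0485
grasp_force: 63.5
```

Request:
send_rows:
  motion: "1 0 0 4 0; 1 0 0 8 0; 1 0 0 10 0; 1 0 0 10 0; 1 0 0 10 0"

```text
clock: 39.15
eef_pos: [0.6159, -0.0009, 0.0303]
tool_rot: [-0.03, 1.0, -0.0, -0.002]
ft_force: [1.3, 0.2, -1.6]
grip_width: 0.0484
grasp_force: 63.5
```

Request:
send_rows:
  motion: "1 0 0 0 0; 1 0 0 0 0; 1 0 0 0 0; 1 0 0 0 0"

```text
clock: 39.55
eef_pos: [0.6181, -0.0002, 0.033]
tool_rot: [-0.03, 1.0, -0.0, 0.001]
ft_force: [1.0, -0.0, -2.9]
grip_width: 0.0488
grasp_force: 63.5
```

```bash
python3 - <<'E'
from h import *
o,_=see(['spool_mid'],name='w23.png')
plan(.6196,-.0019,-.0146,93.5)
E
```

```text
t 39.55 tcp [ 6.181e-01 -2.000e-04  3.300e-02] yaw 93.47 q [-0.    0.59  0.07  1.05 -0.   -0.06]
spool_mid 0.95 [324.1 330.5 175.4 192.4] [0.6368 0.0015]
plan [-0.17 -0.18  4.71] twist -0.0 rows 1
```

Request:
send_rows:
  motion: "1 -0.2 -0.2 2 0; 1 -0.2 -0.2 3.8 0; 1 -0.2 -0.2 4.5 0; 1 -0.2 -0.2 4.5 0; 1 -0.2 -0.2 4.5 0"

```text
clock: 40.15
eef_pos: [0.6199, -0.002, -0.0127]
tool_rot: [-0.03, 1.0, -0.0, 0.0]
ft_force: [-0.7, 0.6, -1.7]
grip_width: 0.0489
grasp_force: 63.9
```

Request:
send_rows:
  motion: "1 0 0 0 0; 1 0 0 0 0; 1 0 0 0 0; 1 0 0 0.1 0; 1 0 0 0.1 0"

```text
clock: 40.65
eef_pos: [0.6194, -0.002, -0.0142]
tool_rot: [-0.03, 1.0, 0.0, -0.0]
ft_force: [0.3, 0.5, -2.6]
grip_width: 0.0489
grasp_force: 63.9
```

Request:
send_rows:
  motion: "1 0 0 0.1 0; 1 0 0 0.1 0; 1 0 0 0.1 0"

```text
clock: 40.95
eef_pos: [0.6196, -0.002, -0.0145]
tool_rot: [-0.03, 1.0, -0.0, 0.0]
ft_force: [-2.7, 0.4, 2.6]
grip_width: 0.0488
grasp_force: 64.2
```

Request:
send_rows:
  motion: "-1 0 0 0 0; -1 0 0 0 0; -1 0 0 0 0; -1 0 0 0 0; -1 0 0 0 0"

```text
clock: 41.45
eef_pos: [0.6196, -0.002, -0.0152]
tool_rot: [-0.03, 1.0, -0.0, 0.0]
ft_force: [-0.2, -0.1, -0.1]
grip_width: 0.0856
grasp_force: 0.0
```

Request:
send_rows:
  motion: "-1 0 0 -4 0; -1 0 0 -8 0; -1 -2 0 -13 0; -1 -5 0 -13 0; -1 -5 0 -13 0"

```text
clock: 41.95
eef_pos: [0.6742, 0.0012, 0.1174]
tool_rot: [-0.03, 1.0, -0.0, 0.004]
ft_force: [-0.8, 0.3, -0.5]
grip_width: 0.0852
grasp_force: 0.0
```

Request:
send_rows:
  motion: "-1 0 0 0 0; -1 0 0 0 0; -1 0 0 0 0; -1 0 0 0 0"

```text
clock: 42.35
eef_pos: [0.6685, 0.0009, 0.1145]
tool_rot: [-0.03, 1.0, 0.0, -0.001]
ft_force: [-0.3, -0.1, 0.5]
grip_width: 0.0853
grasp_force: 0.0
```

```bash
python3 - <<'E'
from h import *
o,im=see(['spool_mid'],name='w24.png')
h=cv2.cvtColor(im,cv2.COLOR_RGB2HSV); b=boxes_of('wrist','spool_mid')[0]['rect']; x,y,w,hh=[int(v) for v in b]
m=np.zeros(h.shape[:2],np.uint8); s=np.s_[max(0,y-hh):y+hh,x-w:x+w]
m[s]=((h[:,:,0]<20)&(h[:,:,1]>150)&(h[:,:,2]>60))[s]; m=cv2.morphologyEx(m,cv2.MORPH_CLOSE,np.ones((5,5))); rectfit(o,im,m,.049)
line(o,im,290,350,5,70); line(o,im,290,350,y+hh//2+15,y+hh//2+90)
E
```

```text
t 42.35 tcp [0.6685 0.0009 0.1145] yaw 93.47 q [ 0.    0.63  0.36  1.31 -0.   -0.06]
spool_mid 0.7 [324.  149.8  89.2  93.6] [ 0.62   -0.0013]
rect c 0.621 -0.0021 size 49.7 49.6 ang 46.9 px [322. 151.] 5940
line dir 3.46 y at x=.62: -2.37
line dir 3.49 y at x=.62: -1.77
```

View pics/w24.png

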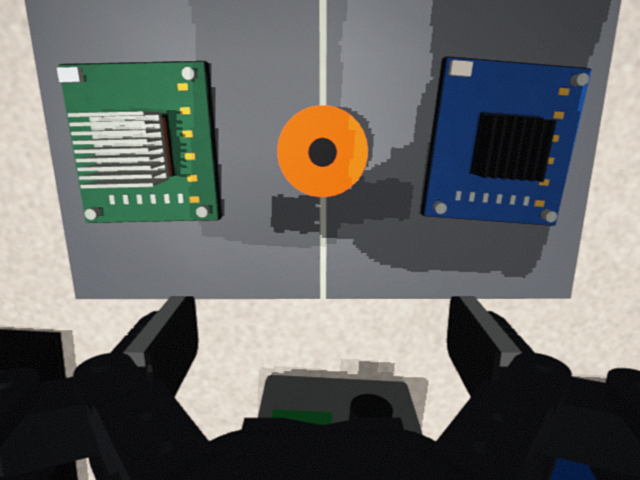

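The last picture shows the spool (322,151) centred on the white line between the boards, with both stacks in place. The jar is next.

Request:
send_rows:
  motion: "-1 8.4 14.1 0 0; -1 8.4 14.1 0 0; -1 8.4 14.1 0 0; -1 8.4 14.1 0 0; -1 8.4 14.1 0 0"

```text
clock: 43.0
eef_pos: [0.5759, 0.1386, 0.1154]
tool_rot: [-0.032, 0.999, 0.0, 0.0]
ft_force: [0.7, -0.0, -0.5]
grip_width: 0.0855
grasp_force: 0.0
```

Request:
send_rows:
  motion: "-1 8.4 14.1 0 0; -1 8.4 14.1 0 0; -1 8.4 14.1 0 0; -1 8.4 14.1 0 0; -1 8.4 14.1 0 0"

```text
clock: 43.5
eef_pos: [0.4848, 0.2732, 0.1151]
tool_rot: [-0.031, 1.0, -0.0, 0.0]
ft_force: [0.4, -0.6, -0.0]
grip_width: 0.0852
grasp_force: 0.0
```

Request:
send_rows:
  motion: "-1 0 0 0 0; -1 0 0 0 0; -1 0 0 0 0; -1 0 0 0 0"

```text
clock: 43.9
eef_pos: [0.4855, 0.2712, 0.1148]
tool_rot: [-0.029, 1.0, -0.0, 0.0]
ft_force: [0.2, -0.5, -0.6]
grip_width: 0.0858
grasp_force: 0.0
```

```bash
cat >> h.py <<'E'
def jar(o,im,z):
    h=cv2.cvtColor(im,cv2.COLOR_RGB2HSV); x,y,w,hh=[int(v) for v in boxes_of('wrist','jar_mid')[0]['rect']]
    m=np.zeros(h.shape[:2],np.uint8); s=np.s_[max(0,y-hh):y+hh,max(0,x-w):x+w]
    m[s]=((abs(h[:,:,0].astype(int)-67)<20)&(h[:,:,1]>120))[s]; rectfit(o,im,m,z)
E
python3 - <<'E'
from h import *
o,im=see(['jar_mid'],name='w25.png'); jar(o,im,.05)
q=dict(eef_pos=[.6685,.0009,.1145],tool_rot=R.from_matrix(np.array([[-np.sin(np.radians(93.47)),np.cos(np.radians(93.47)),0],[np.cos(np.radians(93.47)),np.sin(np.radians(93.47)),0],[0,0,-1]])).as_quat())
for z in (0,.05,.1): print('device edge',z,ground('wrist',340,377,z,q),ground('wrist',340,362,z,q),ground('top',300,82,z),ground('top',300,70,z))
E
```

```text
t 43.9 tcp [0.4855 0.2712 0.1148] yaw 93.35 q [ 0.51  0.4  -0.01  1.16 -0.    0.45]
jar_mid 0.85 [330.1 107.5  77.9  83.2] [0.4143 0.271 ]
rect c 0.4136 0.2703 size 42.1 42.0 ang 3.3 px [329. 105.] 5183
device edge 0 [0.79700591 0.02222746] [0.78376024 0.02127573] [0.79522002 0.02104882] [0.81974605 0.02084735]
device edge 0.05 [0.76247756 0.01773561] [0.75156442 0.01695148] [0.77522831 0.01986564] [0.79832035 0.01967595]
device edge 0.1 [0.72794921 0.01324375] [0.71936861 0.01262722] [0.75523659 0.01868246] [0.77689465 0.01850455]
```

Request:
send_rows:
  motion: "-1 3.5 0.3 0 0; -1 7.2 0.3 1 0; -1 7.2 0.3 4 0; -1 7.2 0.3 6.5 0; -1 7.2 0.3 6.5 0"

```text
clock: 44.55
eef_pos: [0.4098, 0.2692, 0.0472]
tool_rot: [-0.031, 1.0, -0.002, -0.003]
ft_force: [-0.1, -0.1, -0.2]
grip_width: 0.0853
grasp_force: 0.0
```

Request:
send_rows:
  motion: "-1 0 0 0 0; -1 0 0 0 0; -1 0 0 0 0; -1 0 0 0 0"

```text
clock: 44.95
eef_pos: [0.4135, 0.2714, 0.0509]
tool_rot: [-0.03, 1.0, 0.001, 0.001]
ft_force: [0.2, -1.0, 0.2]
grip_width: 0.0853
grasp_force: 0.0
```

```bash
python3 - <<'E'
from h import *
see(['jar_mid'])
plan(.4136,.2703,-.018)
E
```

```text
t 44.95 tcp [0.4135 0.2714 0.0509] yaw 93.46 q [ 0.58  0.35 -0.27  0.95 -0.    0.52]
jar_mid 0.94 [323.  265.1 103.7 113.6] [0.4086 0.2712]
plan [-0.04 -0.09  6.85] twist -0.0 rows 2
```

Request:
send_rows:
  motion: "-1 0 -0.1 2 0; -1 0 -0.1 4.5 0; -1 0 -0.1 6.4 0; -1 0 -0.1 6.8 0; -1 0 -0.1 6.8 0"

```text
clock: 45.55
eef_pos: [0.4122, 0.2696, -0.0184]
tool_rot: [-0.03, 1.0, -0.0, -0.001]
ft_force: [-0.5, 1.1, 1.2]
grip_width: 0.0854
grasp_force: 0.0
```

Request:
send_rows:
  motion: "-1 0 0 0 0; -1 0 0 0 0; -1 0 0 0 0; 1 0 0 0 0; 1 0 0 0 0"

```text
clock: 46.05
eef_pos: [0.4129, 0.2701, -0.0177]
tool_rot: [-0.03, 1.0, 0.0, 0.0]
ft_force: [-0.5, 1.0, -0.4]
grip_width: 0.0592
grasp_force: 0.0
```

Request:
send_rows:
  motion: "1 0 0 0 0; 1 0 0 0 0; 1 0 0 0 0; 1 0 0 0 0; 1 0 0 0 0"

```text
clock: 46.55
eef_pos: [0.413, 0.2702, -0.0177]
tool_rot: [-0.03, 1.0, 0.0, 0.0]
ft_force: [-0.1, -0.0, 5.8]
grip_width: 0.0427
grasp_force: 60.7
```

Request:
send_rows:
  motion: "1 0 0 -2 0; 1 0 0 -5 0; 1 0 0 -10 0; 1 0 0 -15 0; 1 0 0 -15 0"

```text
clock: 47.05
eef_pos: [0.4168, 0.2727, 0.1386]
tool_rot: [-0.03, 1.0, 0.003, 0.006]
ft_force: [1.1, 0.2, -0.6]
grip_width: 0.0429
grasp_force: 61.0
```

Request:
send_rows:
  motion: "1 0 0 0 0; 1 0 0 0 0; 1 0 0 0 0"

```text
clock: 47.35
eef_pos: [0.4112, 0.269, 0.1297]
tool_rot: [-0.03, 1.0, -0.001, -0.002]
ft_force: [0.8, -0.2, -0.7]
grip_width: 0.043
grasp_force: 61.0
```

```bash
python3 - <<'E'
from h import *
o,im=see(['jar_mid'],name='w26.png'); print(o['grip_width'],o['grasp_force'])
jar(o,im,o['eef_pos'][2]+.0178+.05)
c=np.array([.6203,-.002]); t=c+.062*np.array([np.cos(np.radians(3.5)),np.sin(np.radians(3.5))]); print(t); plan(t[0],t[1],.135,93.5)
E
```

```text
t 47.35 tcp [0.4112 0.269  0.1297] yaw 93.48 q [ 0.58  0.27 -0.15  1.15 -0.    0.52]
jar_mid 0.65 [323.5 336.9 158.8 175.5] [0.4853 0.2738]
0.043026454507873416 61.02362036705017
rect c 0.4081 0.2689 size 44.4 43.4 ang 1.3 px [322. 356.] 18035
rect c 0.4512 0.2289 size 1.0 0.6 ang 21.0 px [181. 476.] 5
[0.68218436 0.00178501]
plan [-25.36 -28.35  -0.48] twist -0.0 rows 8
```

Request:
send_rows:
  motion: "1 -12.7 -14.2 0 0; 1 -12.7 -14.2 0 0; 1 -12.7 -14.2 0 0; 1 -12.7 -14.2 0 0; 1 -12.7 -14.2 0 0"

```text
clock: 48.0
eef_pos: [0.5513, 0.132, 0.1309]
tool_rot: [-0.027, 1.0, -0.001, 0.001]
ft_force: [-0.7, 0.0, -1.0]
grip_width: 0.0428
grasp_force: 61.2
```

Request:
send_rows:
  motion: "1 -12.7 -14.2 0 0; 1 -12.7 -14.2 0 0; 1 -12.7 -14.2 0 0; 1 -12.7 -14.2 0 0; 1 -12.7 -14.2 0 0"

```text
clock: 48.5
eef_pos: [0.6855, -0.0022, 0.1291]
tool_rot: [-0.028, 1.0, -0.001, -0.001]
ft_force: [0.2, 1.7, -1.8]
grip_width: 0.0428
grasp_force: 61.4
```

Request:
send_rows:
  motion: "1 0 0 0 0; 1 0 0 0 0; 1 0 0 2 0; 1 0 0 4 0; 1 0 0 6 0"

```text
clock: 49.0
eef_pos: [0.6826, 0.0038, 0.0722]
tool_rot: [-0.032, 1.0, 0.0, 0.0]
ft_force: [-0.1, 0.1, -1.4]
grip_width: 0.043
grasp_force: 61.3
```

Request:
send_rows:
  motion: "1 0 0 0 0; 1 0 0 0 0; 1 0 0 0 0; 1 0 0 0 0; 1 0 0 0 0"

```text
clock: 49.5
eef_pos: [0.6841, 0.0019, 0.0733]
tool_rot: [-0.03, 1.0, -0.0, 0.001]
ft_force: [-1.2, 0.4, -0.3]
grip_width: 0.043
grasp_force: 61.3
```

```bash
python3 - <<'E'
from h import *
o,im=see(['spool_mid'],name='w27.png'); print(o['grip_width'],o['grasp_force'])
plan(.6822,.0018,-.0147,93.5)
E
```

```text
t 49.5 tcp [0.6841 0.0019 0.0733] yaw 93.48 q [ 0.    0.68  0.35  1.24 -0.   -0.06]
spool_mid 0.69 [323.9 121.9 114.4 119.4] [ 0.62   -0.0014]
0.043007624336870755 61.349937915802
plan [0.17 0.01 8.73] twist -0.001 rows 2
```

Request:
send_rows:
  motion: "1 0.2 0 3 0; 1 0.2 0 5.5 0; 1 0.2 0 7.5 0; 1 0.2 0 8.2 0; 1 0.2 0 8.2 0"

```text
clock: 50.1
eef_pos: [0.6803, 0.0016, -0.0114]
tool_rot: [-0.03, 1.0, 0.0, -0.001]
ft_force: [-0.6, 0.1, -0.5]
grip_width: 0.0429
grasp_force: 61.3
```

Request:
send_rows:
  motion: "1 0 0 0 0; 1 0 0 0 0; 1 0 0 0 0; 1 0 0 0 0; 1 0 0 0 0"

```text
clock: 50.6
eef_pos: [0.6817, 0.0018, -0.0095]
tool_rot: [-0.03, 1.0, 0.0, 0.0]
ft_force: [0.3, -0.8, -1.1]
grip_width: 0.0432
grasp_force: 61.3
```

```bash
python3 - <<'E'
from h import *
plan(.6822,.0018,-.0147,93.5)
E
```

```text
plan [-0.05 -0.    0.52] twist -0.0 rows 1
```

Request:
send_rows:
  motion: "1 0 0 0.2 0; 1 0 0 0.4 0; 1 0 0 0.5 0; 1 0 0 0.5 0; 1 0 0 0.5 0"

```text
clock: 51.1
eef_pos: [0.6814, 0.0017, -0.0146]
tool_rot: [-0.03, 1.0, 0.0, 0.0]
ft_force: [-1.5, -0.6, 4.1]
grip_width: 0.0425
grasp_force: 61.6
```

Request:
send_rows:
  motion: "1 0 0 0 0; 1 0 0 0 0; 1 0 0 0.1 0; 1 0 0 0.1 0; 1 0 0 0.1 0"

```text
clock: 51.6
eef_pos: [0.6815, 0.0017, -0.0146]
tool_rot: [-0.03, 1.0, -0.0, 0.0]
ft_force: [-4.7, -0.9, 9.3]
grip_width: 0.0427
grasp_force: 61.8
```

Contact. I'll release, rise straight up and check.

Request:
send_rows:
  motion: "-1 0 0 -0.1 0; -1 0 0 -0.1 0; -1 0 0 -0.1 0; -1 0 0 -0.1 0; -1 0 0 -0.1 0"

```text
clock: 52.1
eef_pos: [0.6813, 0.0018, -0.0155]
tool_rot: [-0.03, 1.0, 0.0, -0.0]
ft_force: [-0.0, -0.7, -0.8]
grip_width: 0.0853
grasp_force: 0.0
```

Request:
send_rows:
  motion: "-1 0 0 -4 0; -1 0 0 -9 0; -1 0 0 -14 0; -1 0 0 -16 0; -1 0 0 -16 0"

```text
clock: 52.6
eef_pos: [0.6845, 0.0018, 0.1507]
tool_rot: [-0.03, 1.0, -0.0, 0.005]
ft_force: [-0.7, 0.1, -0.1]
grip_width: 0.0855
grasp_force: 0.0
```

Request:
send_rows:
  motion: "-1 4 0 0 0; -1 4 0 0 0; -1 4 0 0 0; -1 4 0 0 0; -1 4 0 0 0"

```text
clock: 53.1
eef_pos: [0.643, -0.0006, 0.1453]
tool_rot: [-0.03, 1.0, -0.0, 0.001]
ft_force: [0.3, 0.0, 0.5]
grip_width: 0.0853
grasp_force: 0.0
```

```bash
python3 - <<'E'
from h import *
o,im=see(['jar_mid','spool_mid'],name='w28.png'); jar(o,im,.053); print(o['grip_width'],o['grasp_force'])
h=cv2.cvtColor(im,cv2.COLOR_RGB2HSV); x,y,w,hh=[int(v) for v in boxes_of('wrist','spool_mid')[0]['rect']]
m=np.zeros(h.shape[:2],np.uint8); s=np.s_[max(0,y-hh):y+hh,x-w:x+w]
m[s]=((h[:,:,0]<20)&(h[:,:,1]>150)&(h[:,:,2]>60))[s]; m=cv2.morphologyEx(m,cv2.MORPH_CLOSE,np.ones((5,5))); rectfit(o,im,m,.049)
see(['jar_mid','spool_mid','bottle_mid','silver_mid','black_mid'],c='top',name='t2.png')
E
```

```text
t 53.1 tcp [ 6.430e-01 -6.000e-04  1.453e-01] yaw 93.48 q [-0.    0.55  0.32  1.33  0.   -0.06]
jar_mid 0.67 [187.3 179.7   5.8  47.6] [ 0.6208 -0.088 ]
jar_mid 0.61 [321.2 271.5  69.1  73.8] [6.777e-01 5.000e-04]
spool_mid 0.69 [322.1 183.8  80.6  85.3] [ 0.6189 -0.0025]
rect c 0.6104 -0.0873 size 5.5 39.0 ang 88.6 px [188. 153.] 335
rect c 0.6427 -0.0882 size 5.8 14.0 ang 88.6 px [188. 215.] 120
0.08532010637690285 0.0
rect c 0.6201 -0.0024 size 50.6 50.6 ang 47.2 px [322. 185.] 4551
t 53.35 tcp [ 6.421e-01 -6.000e-04  1.450e-01] yaw 93.48 q [-0.    0.55  0.32  1.33  0.   -0.06]
bottle_mid 0.73 [454.4 179.4  29.6  23.8] [ 0.5803 -0.2534]
```

```bash
python3 - <<'E'
from h import *
a=np.radians(93.48); q=dict(eef_pos=[.643,-.0006,.1453],tool_rot=R.from_matrix(np.array([[-np.sin(a),np.cos(a),0],[np.cos(a),np.sin(a),0],[0,0,-1]])).as_quat())
im=cv2.imread('pics/w28.png')[:,:,::-1].copy(); h=cv2.cvtColor(im,cv2.COLOR_RGB2HSV)
for s0,v0 in ((120,0),(120,110)):
    m=np.zeros(h.shape[:2],np.uint8); s=np.s_[225:330,270:375]; m[s]=((abs(h[:,:,0].astype(int)-67)<20)&(h[:,:,1]>s0)&(h[:,:,2]>v0))[s]; rectfit(q,im,m,.053)
E
```

```text
rect c 0.6807 0.0015 size 45.8 42.3 ang 3.5 px [322. 277.] 3298
rect c 0.6824 0.0016 size 42.4 42.3 ang 3.5 px [322. 279.] 3023
```

```bash
python3 -c "
from workcell import workorder
print(workorder.job_done())"
```

```text
the job is handed in; nothing more can be done
None
```

The job is done and handed in: both heat-sink stacks measured centred to within about 2 mm and square, the spool stands at the middle of the white line, the jar stands about 15 mm behind it, and the bottle was not touched.

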